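# Nudge a slide carrier home against the stops of a slide scanner

### The job

Take the nylon-tipped pusher out of its stand and, touching the slide carrier with nothing else, nudge it flat across the scanner's stage: first bring its long edge square onto the long stop bar, then slide it along that bar until it also touches the short one. Press it home on each bar for a moment with about 3 N, never over 6 N, for the slides chip. Stand the pusher back in its stand and leave the bottle, the cardboard box and the mouse alone.

Things in the scene. Friction and masses are not known exactly. Their poses are not given: they have to be found in the camera images.
- stage: The scanner: an open black frame with a level aluminium stage plate 220 x 250 mm on top, its surface 70 mm above the bench, with a flush glass window. Fixed. Origin: centre of its underside. Own x: towards the long stop bar, square to it; own y: along the long bar towards the short one; z up.
- stop_corner (a point): Point on the stage surface where the inner faces of the two stop bars would meet, at x = 85, y = 100 mm of the stage, same axes. The bars stand 10 mm above the stage. The long bar's inner face is the plane x = 0, from y = -188 to -8 mm; the short bar's is the plane y = 0, from x = -118 to -8 mm.
- far_bar: The long steel stop bar, 14 x 180 x 10 mm, fixed on the stage. Origin: centre of its underside, 7 mm beyond its inner face. Axes as the stage's.
- side_bar: The short steel stop bar, 110 x 14 x 10 mm, fixed on the stage. Origin: centre of its underside, 7 mm beyond its inner face. Axes as the stage's.
- carrier: The slide carrier: a flat black frame 85 x 128 x 10 mm (own x, y, z) with four glass slides, 0.14 to 0.28 kg, loose on the stage. Origin: centre of its underside. Its middle starts 16 to 50 mm short of home both ways, turned up to 0.2 rad; home, its axes are parallel to the stage's. It slides easily: its drag is under 1 N.
- carrier_center (a point): Centre of the slide carrier, half-way up (5 mm above the stage). Same axes.
- carrier_corner (a point): The carrier's lower corner at own x = +42.5, y = +64 mm from its middle, which comes to stop_corner when the carrier is home.
- pusher_grip (a point): Point on the axis of the pusher's handle, near its middle. A 95 g hand tool, standing upright: a square aluminium handle 16 x 16 x 67 mm (faces square to own x, y), a round collar 32 mm across and 5 mm high below, its underside 36 mm under this point, and a slim shank whose nylon tip, 10 mm thick, ends 76 mm under this point. The shank is bent from use: the tip sits up to 4 mm off the axis, both in x and y.
- stand_mouth (a point): Centre of the mouth of the pusher's stand, 48 mm above the bench: a fixed round dark steel block 56 mm across with an upright through bore 24 mm wide. Shank and tip hang in the bore; the collar rests on the block's top.
- bottle: Small amber bottle with a black cap, 42 mm across, 75 mm high. Origin: centre of its underside. Bystander.
- slide_box: Cardboard slide box, 100 x 170 x 37 mm. Origin: centre of its underside. Bystander.
- mouse: Black computer mouse, 105 x 60 x 22 mm, on a 3 mm red mat. Origin: centre of its underside. Bystander.
Mind the look-alikes: they are no part of the job. What is meant by the part that bears pusher_grip is not blue, and is the larger of those in its own colour. Several things have the shape of the carrier; the one meant has the colours described above.

How it is judged:
By the outcome, as a careful person would: the job done as asked, in the order asked, and still so for the second after the job is handed in, with the robot touching nothing.
It also fails if it takes over 72 s, if anything falls off the work surface, if the arm or the gripper's body presses on something with over 40 N, if the wrist force passes 120 N, or if a joint passes its speed limit or range.

### The arm

A 7-joint arm with a two-finger parallel gripper is mounted at the origin on the work surface. World frame = base frame: x ahead of the robot, y to its left, z up, the work surface at z = 0. Lengths are in m, angles in rad, forces in N, time in s.
With the tool pointing down it reaches from about 0.425 to 0.875 m from the base axis. Payload 4.7 kg.
Tool frame: the origin (TCP) lies on the mounting face of the last link; the fingertips stand 182 mm ahead of it and the grasp point (between the pads) lies 164 mm ahead of it; x points along the fingers, y is the direction in which the jaws open and shut, and the axes are right-handed (so a half turn about x gives the same grasp; the last joint's range is limited). The gripper opens to 87 mm and grips with 3 to 60 N. Pads are 19 mm wide; open, the fingers measure 117 mm over their backs; the gripper's body (75 mm by 190 mm) begins 51 mm behind the grasp point.
Start: joints at [-1.114, 0.321, -0.07, 1.45, 0.023, 1.371, -0.057], TCP at [0.279, 0.587, 0.405] pointing down, gripper open.
Joint ranges: [-2.86, 2.86], [-0.3, 2.09], [-1.38, 1.24], [0.06, 2.45], [-1.56, 4.7], [0.09, 2.05], [-2.69, 2.69]. Speed limits (rad/s): [2.57, 2.57, 3.14, 3.14, 3.14, 3.14, 3.14].

### API

Orientations are given as a rotation vector (axis times angle).
In Python, from bench import monitor, get_image, ctrl gives the robot as it stands.
- The arm moves only by the shell command python3 -m creep 'ROWS' [FORCE]. ROWS is JSON, a list of rows, each a list of 7 numbers: the shift along the tool's x, y, z in mm, then the turn, a rotation vector about the tool's x, y, z in rad, then the finger opening in mm, from 0 to 87. A call has 1 to 5 rows; each row shifts and turns the commanded pose from where the row before left it, along the tool's axes as they then stand; what a row does not reach is not made up. A row lasts 1/10 s, in which the tool goes at most 50 mm and 8.59 degrees, less where a joint would pass 70% of its speed; a pose out of reach is approached as far as the arm can. A call is refused whole if a number of a shift passes 50 or a number of a turn 0.15, either way. A call with a gripper value outside its range is refused whole. The fingers move at their own pace and stop on an object; FORCE is the grip in N (left out, the last holds). Time passes only in rows, so rows that do not move let the fingers close. It gives the time, the measured TCP pose, the force and the opening at its end, in the units of the state.
- monitor.get_state(): the state, without advancing time (a new reading comes with each control period).
- get_image(name): name is "scene" or "side" or "wrist"; returns a dict with "img" (400x640x3 uint8, red, green, blue), "mtx" (3x3 intrinsics, pixels), "view" (4x4, takes a point from world to camera coordinates). Camera axes: x right, y up, looking along -z (the intrinsics and any distortion apply to the point x, -y, -z); pixel columns grow to the right and rows downward; lengths in m; the calibration is good to about 2 mm. The wrist camera is an equidistant fisheye: a pixel r from the principal point sees the ray r / f radians off the axis. A picture is of the moment at which its call begins. There is no depth.
- ctrl.close_job(): hands the job in, once; it reports no verdict.
The state is a dict: "time": time; "joint_positions": joint angles; "qd": joint speeds; "joint_torque": joint torques, N m; "position": TCP position; "tool_rot": TCP orientation; "ft_force": force on the tool from outside, world axes, zero at the start; "torque": the same for the moment, N m; "grip_width": opening from 0.0 (shut) to 1.0 (fully open).
Only numpy, scipy, OpenCV 4.12 (cv2) and the standard library are available. Lean on these libraries where they do the work, as an engineer would, in place of code of your own. Each camera call takes 0.05 s, during which the arm holds its last target.

## Working session

There is one attempt and no reset: what is moved stays moved. The work goes in short steps, Python scripts to look and compute and a shell command to move; the robot and the scene stay as the last step left them, time stands still between calls to the robot, and variables do not carry over. Pictures are saved under pics/ and viewed, and the job is handed in when it is done.

```bash
ls; mkdir -p pics
python3 - <<'E'
from bench import monitor,get_image,ctrl
import cv2,json,numpy as np,pickle
print(monitor.get_state())
d={}
for n in("scene","side","wrist"):
    r=get_image(n); d[n]=r
    cv2.imwrite(f"pics/{n}0.png",r["img"][:,:,::-1]); print(n,r.keys(),r["mtx"],r["view"])
    print({k:v for k,v in r.items() if k not in("img","mtx","view")})
pickle.dump(d,open("im0.pkl","wb"))
E
```

```text
pics
{'time': 0.0, 'joint_positions': array([-1.11388643,  0.32183838, -0.07007036,  1.45161928,  0.02262003,
        1.37078987, -0.05691044]), 'qd': array([-0.00117882, -0.00018832, -0.00134255, -0.00094783, -0.00079592,
        0.00096018, -0.00149795]), 'joint_torque': array([ 2.09158702e-04, -4.91277015e+01, -4.04099207e-01, -3.12529492e+01,
       -6.40160521e-02,  4.36687970e-02,  1.75175569e-04]), 'position': array([0.27847181, 0.58712143, 0.40367907]), 'tool_rot': array([ 0.34581488,  1.54305211, -0.34873264]), 'ft_force': array([ 1.07401139, -0.04070691,  0.08451488]), 'torque': array([0.07599929, 0.0134677 , 0.04779097]), 'grip_width': 0.9987849676694015}
scene dict_keys(['img', 'mtx', 'view']) [[453.16121881   0.         325.75483174]
 [  0.         453.16121881 201.01068899]
 [  0.           0.           1.        ]] [[-0.72627114  0.68739232  0.00469414  0.42144573]
 [-0.56079542 -0.59643549  0.57425883  0.2940759 ]
 [ 0.39754086  0.41443516  0.81866034 -1.64116571]
 [ 0.          0.          0.          1.        ]]
{}
side dict_keys(['img', 'mtx', 'view']) [[493.90693419   0.         313.52989502]
 [  0.         493.90693419 196.81966156]
 [  0.           0.           1.        ]] [[ 0.98031454 -0.19698536  0.0134228  -0.58467648]
 [ 0.12320283  0.66341991  0.73803461 -0.1338833 ]
 [-0.15428696 -0.72185233  0.67462934 -1.13490121]
 [ 0.          0.          0.          1.        ]]
{}
wrist dict_keys(['img', 'mtx', 'view']) [[309.70691629   0.         315.99830593]
 [  0.         309.70691629 195.82269421]
 [  0.           0.           1.        ]] [[ 0.42856214  0.90350936 -0.00230999 -0.64886748]
 [-0.86810993  0.41105974 -0.27823558  0.03416168]
 [-0.25043891  0.12124656  0.96051009 -0.39105433]
 [ 0.          0.          0.          1.        ]]
{}
```

View pics/scene0.png

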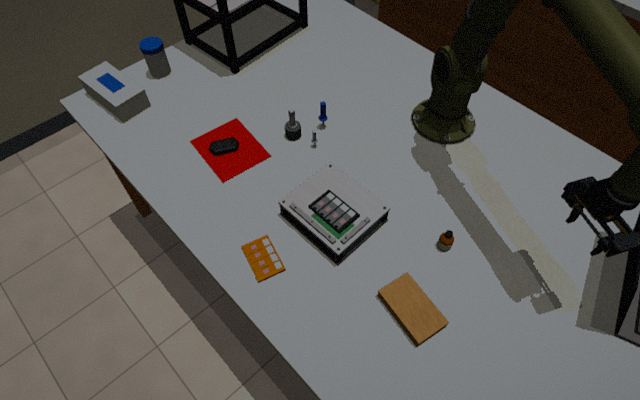

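View pics/side0.png

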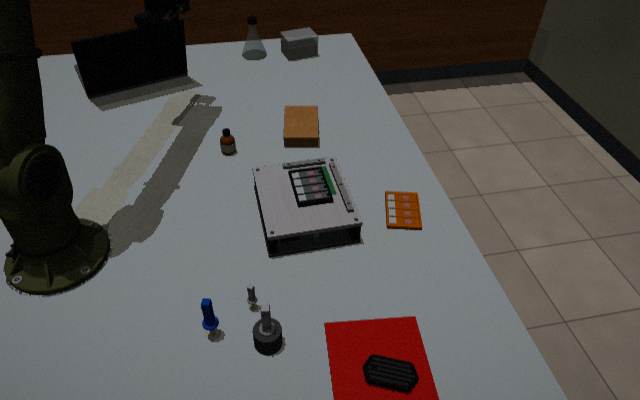

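View pics/wrist0.png

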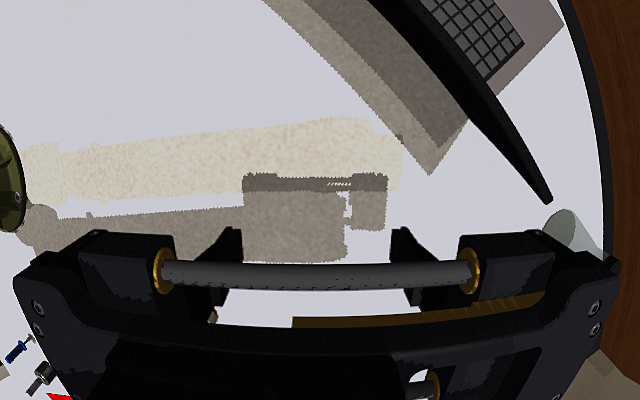

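```bash
cat > h.py <<'E'
import numpy as np,cv2,pickle
from scipy.spatial.transform import Rotation as R
from scipy.optimize import least_squares
def proj(r,P,fish=False):
    P=np.atleast_2d(P); c=P@r["view"][:3,:3].T+r["view"][:3,3]
    p=np.c_[c[:,0],-c[:,1],-c[:,2]]; K=r["mtx"]
    if fish:
        rho=np.hypot(p[:,0],p[:,1]); th=np.arctan2(rho,p[:,2]); u=p[:,:2]/np.maximum(rho,1e-9)[:,None]*th[:,None]
    else: u=p[:,:2]/p[:,2:]
    return u*[K[0,0],K[1,1]]+[K[0,2],K[1,2]]
def ray(r,uv,fish=False):
    K=r["mtx"]; x=(uv[0]-K[0,2])/K[0,0]; y=(uv[1]-K[1,2])/K[1,1]
    if fish:
        t=np.hypot(x,y); s=np.sin(t)/max(t,1e-9); d=np.array([x*s,y*s,np.cos(t)])
    else: d=np.array([x,y,1.])
    d=np.array([d[0],-d[1],-d[2]]); V=r["view"]; o=-V[:3,:3].T@V[:3,3]; d=V[:3,:3].T@d
    return o,d/np.linalg.norm(d)
def onz(r,uv,z,fish=False):
    o,d=ray(r,uv,fish); return o+d*(z-o[2])/d[2]
def crop(r,x0,y0,x1,y1,s,name):
    c=cv2.resize(np.ascontiguousarray(r["img"][y0:y1,x0:x1,::-1]),None,fx=s,fy=s,interpolation=cv2.INTER_CUBIC)
    for x in range((x0//10+1)*10,x1,10): cv2.putText(c,str(x),((x-x0)*s,8),0,.3,(0,255,255),1); cv2.line(c,((x-x0)*s,10),((x-x0)*s,14),(0,255,255),1)
    for y in range((y0//10+1)*10,y1,10): cv2.putText(c,str(y),(0,(y-y0)*s+3),0,.3,(0,255,255),1); cv2.line(c,(20,(y-y0)*s),(25,(y-y0)*s),(0,255,255),1)
    cv2.imwrite(name,c)
E
python3 - <<'E'
from h import *
d=pickle.load(open("im0.pkl","rb"))
crop(d["side"],240,145,370,260,6,"pics/s_stage.png")
crop(d["scene"],270,155,400,265,6,"pics/c_stage.png")
crop(d["side"],190,280,300,360,7,"pics/s_push.png")
crop(d["scene"],270,90,350,155,9,"pics/c_push.png")
E
```

```text
(no output)
```

View pics/s_stage.png

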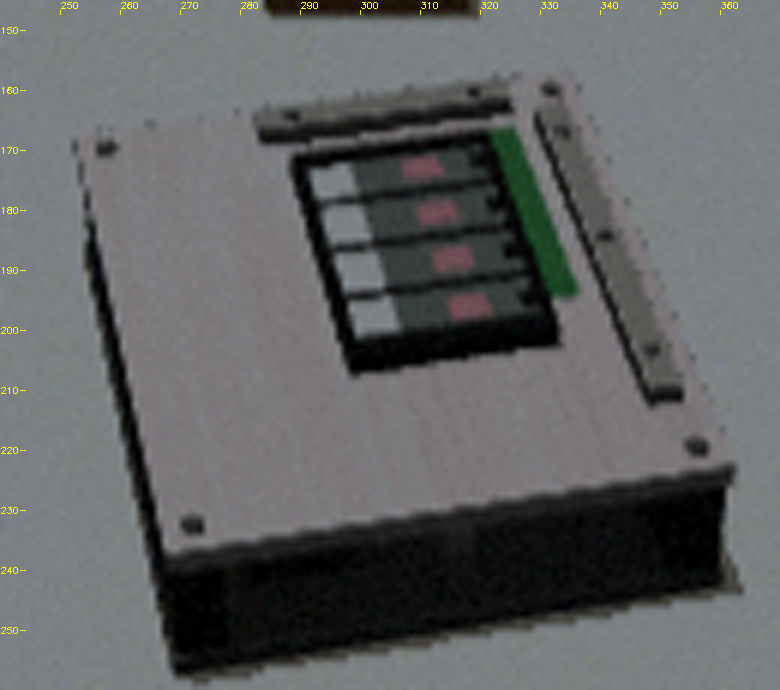

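View pics/c_stage.png

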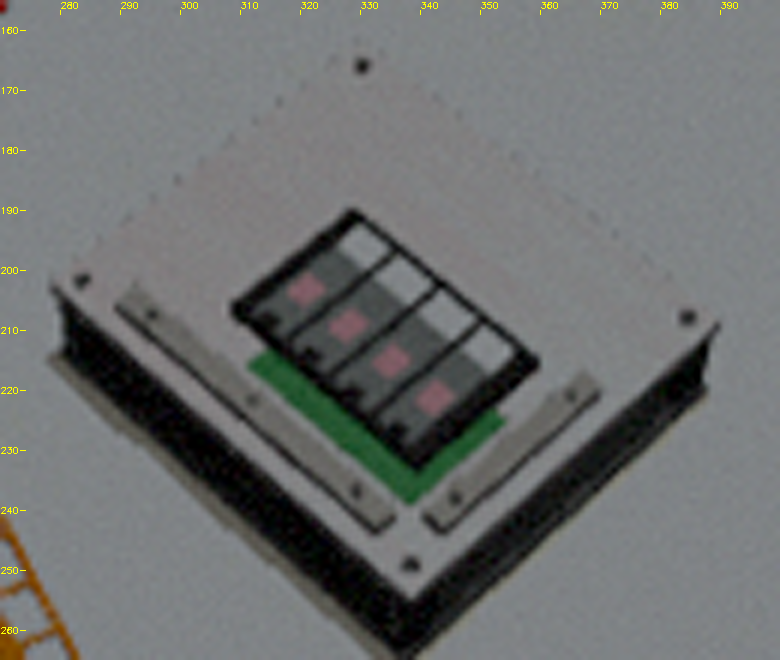

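View pics/s_push.png

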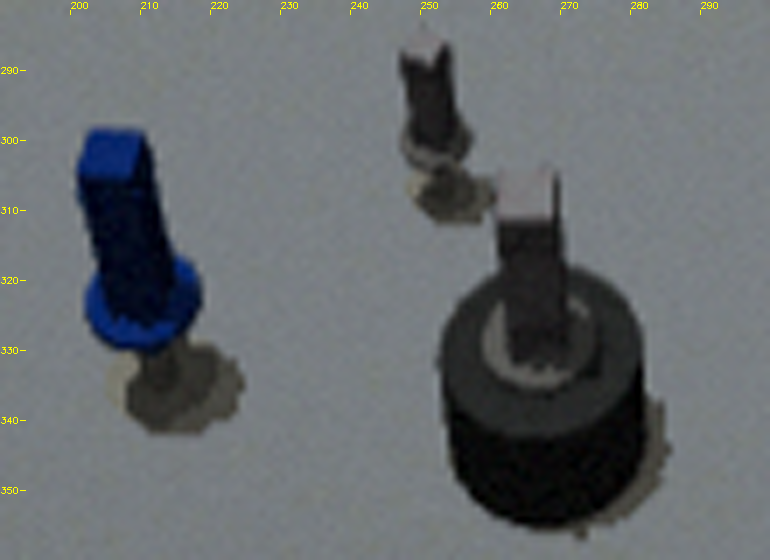

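View pics/c_push.png

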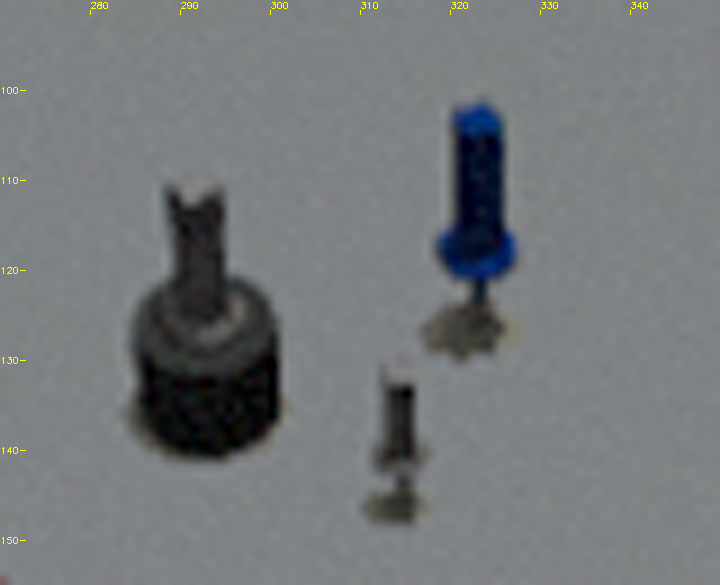

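```bash
cat > fit0.py <<'E'
from h import *
d=pickle.load(open("im0.pkl","rb"))
cv=lambda p,x0,y0,s:[(p[0]+.5)/s-.5+x0,(p[1]+.5)/s-.5+y0]
S=lambda *p:cv(p,240,145,6); C=lambda *p:cv(p,270,155,6)
def rect(q,hx,hy,z,pts,off=(0,0)):
    c,s=np.cos(q[2]),np.sin(q[2]); P=np.array(pts,float)*[hx,hy]+off
    return np.c_[q[0]+c*P[:,0]-s*P[:,1],q[1]+s*P[:,0]+c*P[:,1],np.full(len(P),z)]
def fit(obs,hx,hy,z,q0):
    def f(q):
        return np.concatenate([(proj(d[n],rect(q,hx,hy,z,[c]))-np.array([uv])).ravel() for n,c,uv in obs])
    r=least_squares(f,q0); print(np.round(r.x,4),"resid px",np.round(r.fun.reshape(-1,2),1).tolist()); return r.x
st=[("side",(-1,-1),S(165,552)),("side",(1,-1),S(735,465)),("side",(-1,1),S(75,142)),("side",(1,1),S(570,72)),
    ("scene",(1,-1),C(52,285)),("scene",(1,1),C(412,600)),("scene",(-1,1),C(718,325))]
ca=[("side",(-1,-1),S(352,365)),("side",(1,-1),S(558,335)),("side",(-1,1),S(292,158)),("side",(1,1),S(493,130)),
    ("scene",(1,-1),C(233,303)),("scene",(1,1),C(415,461)),("scene",(-1,1),C(540,361)),("scene",(-1,-1),C(352,210))]
for n in("side","scene"):
    print(n);fit([o for o in st if o[0]==n],.11,.125,.07,[.6,.1,0]); fit([o for o in ca if o[0]==n],.0425,.064,.08,[.6,.1,0])
print("both");q=fit(st,.11,.125,.07,[.6,.1,0]); k=fit(ca,.0425,.064,.08,[.6,.1,0])
c,s=np.cos(q[2]),np.sin(q[2]); Rm=np.array([[c,-s],[s,c]])
home=q[:2]+Rm@[85-42.5,100-64]*np.array([.001]); 
home=q[:2]+Rm@(np.array([42.5,36])*.001)
print("home",home,"carrier in stage axes rel home mm",Rm.T@(k[:2]-home)*1000,"yaw",k[2]-q[2])
pickle.dump((q,k),open("est.pkl","wb"))
# pusher: top face center (z = 48+36+31?) and stand
P=lambda *p:cv(p,190,280,7); Q=lambda *p:cv(p,270,90,9)
from itertools import product
def tri(a,b):
    (o1,d1),(o2,d2)=ray(d["side"],a),ray(d["scene"],b)
    t=np.linalg.lstsq(np.c_[d1,-d2],o2-o1,rcond=None)[0]; p1=o1+t[0]*d1;p2=o2+t[1]*d2; print((p1+p2)/2,np.linalg.norm(p1-p2))
tri(P(526,195),Q(196,190))
print("top z? via side/scene stand mouth z=.048",onz(d["side"],P(542,350),.048),onz(d["scene"],Q(204,322),.048))
print("blue",onz(d["side"],P(165,385),0),"small",onz(d["side"],P(450,190),0))
print("bottle",onz(d["side"],(228,152),0))
E
python3 fit0.py
```

```text
side
[0.5776 0.0301 0.0272] resid px [[-0.1, 0.6], [0.4, 0.1], [-0.3, -1.0], [0.0, -0.2]]
[0.5959 0.0453 0.0101] resid px [[-0.4, -0.3], [0.6, -0.1], [0.2, -0.1], [-0.4, 0.5]]
scene
[0.5811 0.0343 0.0255] resid px [[-0.6, -0.2], [-0.3, 0.4], [0.9, -0.4]]
[0.5977 0.0509 0.0144] resid px [[-0.6, 0.1], [0.2, 0.7], [0.1, -0.2], [0.3, -0.7]]
both
[0.5787 0.0321 0.026 ] resid px [[0.2, -0.1], [0.6, -0.5], [0.1, -1.5], [0.3, -0.6], [-0.5, -1.1], [-0.2, -0.6], [0.9, -1.4]]
[0.5966 0.0484 0.0117] resid px [[-0.3, -1.3], [0.7, -1.1], [0.3, -0.9], [-0.4, -0.3], [-0.8, -0.7], [-0.3, -0.1], [-0.3, -0.9], [0.1, -1.4]]
home [0.62025628 0.06914472] carrier in stage axes rel home mm [-24.16651816 -20.07720844] yaw -0.01432608833006781
[ 0.44165904 -0.31262629  0.11565555] 0.000658777336080691
top z? via side/scene stand mouth z=.048 [ 0.44173346 -0.3156113   0.048     ] [ 0.44303004 -0.31278263  0.048     ]
blue [ 0.33621585 -0.27584241  0.        ] small [ 0.42331546 -0.22489235  0.        ]
bottle [0.40842046 0.32156686 0.        ]
```

```bash
cat >> h.py <<'E'
def pose():
    from bench import monitor
    s=monitor.get_state(); return s,np.array(s["position"]),R.from_rotvec(s["tool_rot"])
def plan(goal_pt,yaw,reach=.164,s=None):
    """goal for grasp point (world), tool x down, tool y at world yaw; prints total shift mm in current tool axes & turn"""
    s,p,Rt=pose()
    x=np.array([0,0,-1.]); 
    best=None
    for a in (yaw,yaw+np.pi):
        y=np.array([np.cos(a),np.sin(a),0]); G=R.from_matrix(np.c_[x,y,np.cross(x,y)])
        rv=(Rt.inv()*G).as_rotvec()
        if best is None or np.linalg.norm(rv)<np.linalg.norm(best[0]): best=(rv,G)
    rv,G=best; tcp=np.array(goal_pt)-reach*x
    print("t",s["time"],"pos",p.round(4),"axes\n",Rt.as_matrix().round(3)); print("turn",rv.round(3),"shift(mm, present tool axes)",(Rt.inv().apply(tcp-p)*1000).round(1),"shift(goal axes)",(G.inv().apply(tcp-p)*1000).round(1))
    print("F",s["ft_force"],"T",s["torque"],"grip",s["grip_width"])
E
python3 - <<'E'
from h import *
d=pickle.load(open("im0.pkl","rb"))
plan([.442,-.3135,.084],0)
for uv in((92,100),(200,80),(185,75)): print(onz(d["side"],uv,0))
print(proj(d["wrist"],[[.442,-.3135,.084],[.58,.03,.07]],True))
# handle yaw: top face corners in side
P=lambda *p:((p[0]+.5)/7-.5+190,(p[1]+.5)/7-.5+280)
for p in((495,178),(553,168),(558,212),(500,218)): print(onz(d["side"],P(*p),.12))
E
```

```text
t 0.15 pos [0.2785 0.5872 0.4039] axes
 [[-0.001  0.428  0.904]
 [-0.001  0.904 -0.428]
 [-1.    -0.001  0.   ]]
turn [1.128e+00 1.000e-03 1.000e-03] shift(mm, present tool axes) [ 157.  -743.5  533.6] shift(goal axes) [155.9 163.5 900.7]
F [0.13419185 0.43281556 0.44185331] T [-0.0336211   0.01953943 -0.00465028] grip 0.9967882529969668
[-0.0106352   0.68467751  0.        ]
[0.34190552 0.75639442 0.        ]
[0.29071421 0.80153304 0.        ]
[[ 34.32253968 386.08011078]
 [141.1547801  418.96149943]]
[ 0.43397814 -0.30876561  0.12      ]
[ 0.44916411 -0.30849707  0.12      ]
[ 0.44864638 -0.3222293   0.12      ]
[ 0.43377584 -0.32124644  0.12      ]
```

```bash
python3 -m creep '[[0,0,50,0.141,0,0,87],[0,0,50,0.141,0,0,87],[0,0,50,0.141,0,0,87],[0,0,50,0.141,0,0,87],[0,0,50,0.141,0,0,87]]'; python3 -m creep '[[0,0,50,0.141,0,0,87],[0,0,50,0.141,0,0,87],[0,0,50,0.141,0,0,87],[0,0,50,0,0,0,87],[0,0,50,0,0,0,87]]';  python3 -c "
from h import *; plan([.442,-.3135,.184],0)"
```

```text
time: 0.65
position: [0.4635, 0.4232, 0.4042]
tool_rot: [0.897, 1.378, -0.897]
ft_force: [0.7, 0.9, 1.0]
grip_width: 0.998
time: 1.15
position: [0.5033, 0.1795, 0.4045]
tool_rot: [1.209, 1.209, -1.21]
ft_force: [0.1, 0.1, 0.8]
grip_width: 1.001
t 1.15 pos [0.5033 0.1795 0.4045] axes
 [[-0.  1. -0.]
 [-0. -0. -1.]
 [-1. -0.  0.]]
turn [-0.  0.  0.] shift(mm, present tool axes) [ 56.5 -61.1 493. ] shift(goal axes) [ 56.5 -61.3 493. ]
F [0.14436564 0.08172888 0.84681309] T [-0.10989477  0.01952216 -0.02905488] grip 1.0006010116223152
```

```bash
python3 -m creep '[[0,5,50,0,0,0,87],[0,5,50,0,0,0,87],[0,0,50,0,0,0,87],[0,0,30,0,0,0,87],[0,0,0,0,0,0,87]]'
python3 - <<'E'
from h import *
from bench import get_image
r=get_image("wrist"); pickle.dump(r,open("w1.pkl","wb")); cv2.imwrite("pics/w1.png",r["img"][:,:,::-1])
s,p,Rt=pose(); print(p,s["qd"].round(3))
V=r["view"]; print("cam",-V[:3,:3].T@V[:3,3]); print(proj(r,[[.62,.069,.07],[.4417,-.3135,.12]],True))
E
```

```text
time: 1.65
position: [0.513, -0.0037, 0.405]
tool_rot: [1.215, 1.203, -1.216]
ft_force: [-0.4, 0.3, 0.1]
grip_width: 0.996
[ 5.13155873e-01 -4.66065389e-04  4.04817491e-01] [-0.035  0.012 -0.062 -0.006 -0.027  0.    -0.013]
cam [0.51424617 0.07252849 0.3847299 ]
[[417.86448629 113.31953044]
 [267.15936527 406.6943816 ]]
```

View pics/w1.png

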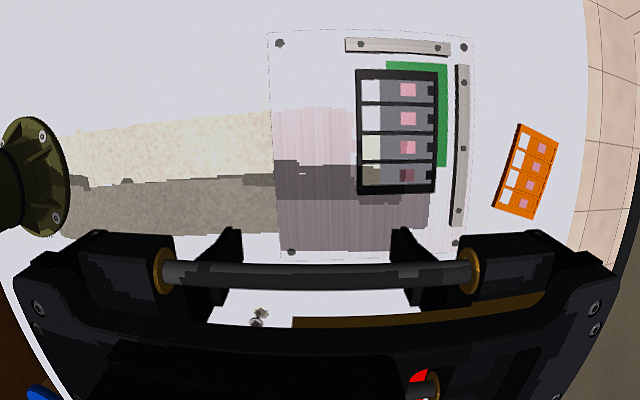

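Run:
```python
from h import *
r=pickle.load(open("w1.pkl","rb"))
crop(r,340,25,480,165,5,"pics/w1a.png")
crop(r,260,25,480,265,3,"pics/w1b.png")
crop(r,340,130,480,265,5,"pics/w1c.png")
```

```text
(no output)
```

View pics/w1a.png

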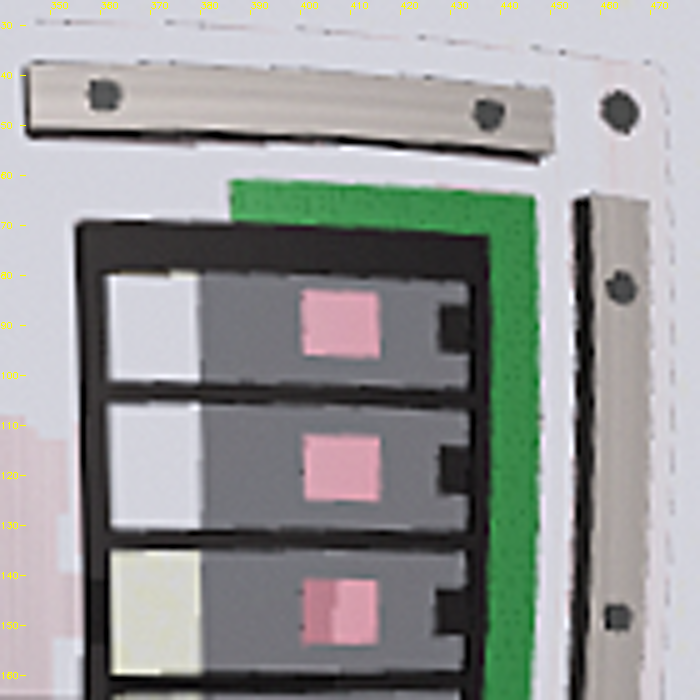

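View pics/w1c.png

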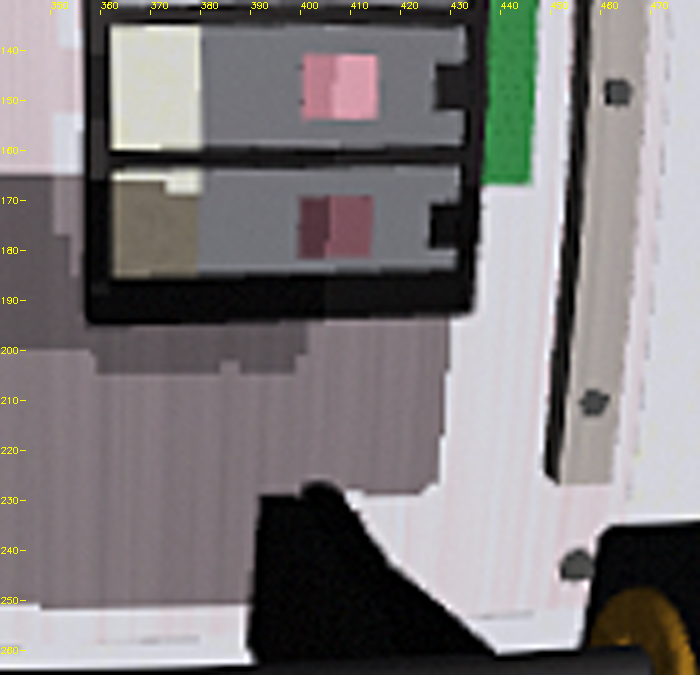

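View pics/w1b.png

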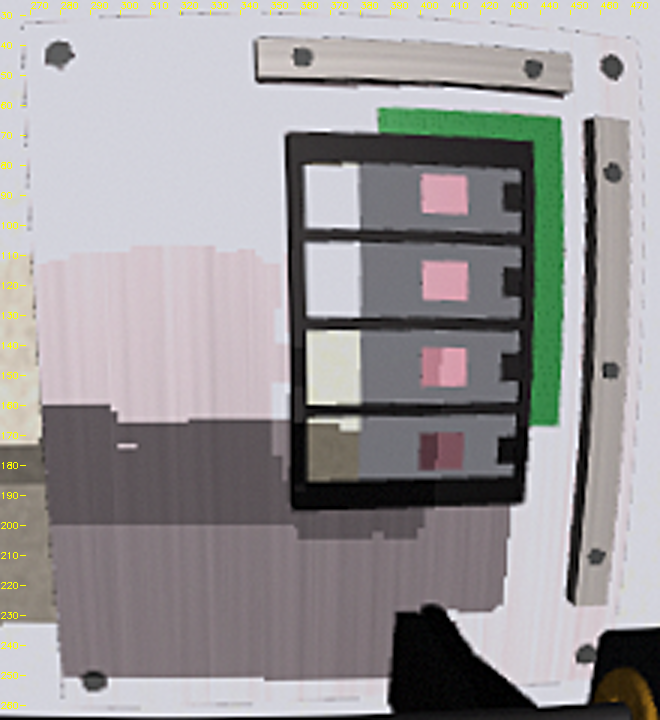

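```bash
cat > fitw.py <<'E'
from h import *
r=pickle.load(open("w1.pkl","rb"))
def tf(q,P):
    c,s=np.cos(q[2]),np.sin(q[2]); P=np.array(P,float)/1000
    return np.c_[q[0]+c*P[:,0]-s*P[:,1],q[1]+s*P[:,0]+c*P[:,1],P[:,2]]
B=[(-118,0,80),(-118,14,80),(-8,14,80),(-8,0,80),(0,-8,80),(14,-8,80),(0,-188,80),(14,-188,80)]
Bu=np.array([(346,51),(346,37.4),(450.6,43),(450.6,55),(458.4,64.6),(469.6,65),(452.4,226.6),(462.4,226.6)])-.4
f=least_squares(lambda q:(proj(r,tf(q,B),True)-Bu).ravel(),[.66,.13,0]); print("corner",f.x.round(4),f.fun.reshape(-1,2).round(1).tolist())
q=f.x
def fc(k):
    hi=proj(r,tf(k,[(42.5,64,80),(42.5,-64,80),(-42.5,64,80),(-42.5,-64,80)]),True); lo=proj(r,tf(k,[(-42.5,64,70),(-42.5,-64,70)]),True)
    return np.r_[(hi[0]-[437.6,71.8]),(hi[1]-[434,191.6]),lo[0,0]-355,hi[2,1]-68.6,lo[1,0]-357,hi[3,1]-194]
g=least_squares(fc,[.6,.05,0]); k=g.x; print("carrier",k.round(4),g.fun.round(1))
c,s=np.cos(q[2]),np.sin(q[2]); Rm=np.array([[c,-s],[s,c]])
print("rel home mm",(Rm.T@(k[:2]-q[:2])*1000-[-42.5,-64]).round(1),"yaw",k[2]-q[2])
E
python3 fitw.py
```

```text
corner [0.6612 0.133  0.03  ] [[0.0, 0.1], [-0.6, 0.1], [-0.0, -0.3], [0.7, 0.6], [-0.0, -1.0], [0.3, -0.2], [-0.4, 0.8], [0.3, 0.0]]
carrier [0.5971 0.0492 0.0218] [ 0.3 -0.6  0.8  0.8 -0.3 -0.7 -0.7  0.7]
rel home mm [-24.1 -17.9] yaw -0.008145885091066202
```

```bash
python3 -m creep '[[0,-9,50,0,0,0,87],[0,-9,50,0,0,0,87],[0,-9,50,0,0,0,87],[0,-9,50,0,0,0,87],[0,-9,50,0,0,0,87]]';python3 -m creep '[[15,-9,50,0,0,0,87],[15,-9,50,0,0,0,87],[15,-9,40,0,0,0,87],[15,0,0,0,0,0,87],[0,0,0,0,0,0,87]]'
python3 - <<'E'
from h import *
from bench import get_image
r=get_image("wrist"); pickle.dump(r,open("w2.pkl","wb")); cv2.imwrite("pics/w2.png",r["img"][:,:,::-1])
s,p,Rt=pose(); print(p,s["qd"].round(3))
V=r["view"]; print("cam",-V[:3,:3].T@V[:3,3]); u=proj(r,[[.4417,-.3135,.12]],True)[0]; print(u)
x,y=u.astype(int); crop(r,x-60,y-50,x+60,y+50,6,"pics/w2a.png")
E
```

```text
time: 2.2
position: [0.4693, -0.2439, 0.4048]
tool_rot: [1.208, 1.211, -1.206]
ft_force: [1.1, -0.1, -0.9]
grip_width: 1.001
time: 2.7
position: [0.4432, -0.3771, 0.3438]
tool_rot: [1.21, 1.214, -1.211]
ft_force: [0.6, 0.3, -0.7]
grip_width: 1.003
[ 0.44415524 -0.37633734  0.34501347] [-0.024 -0.029 -0.006 -0.023  0.006  0.004  0.003]
cam [ 0.44367622 -0.30075967  0.32381026]
[314.62543487 128.40824223]
```

View pics/w2.png

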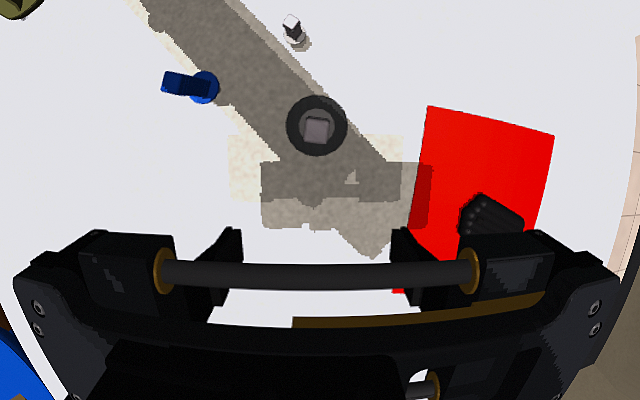

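View pics/w2a.png

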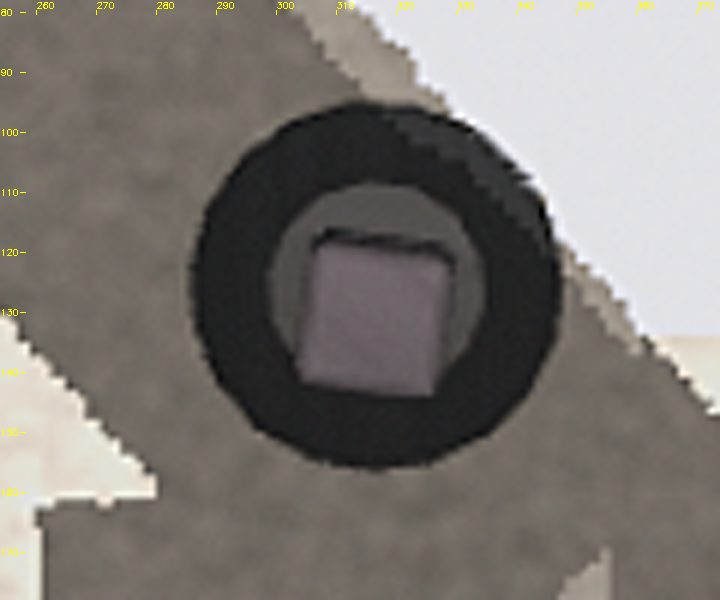

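Run:
```python
from h import *
r=pickle.load(open("w2.pkl","rb"))
U=lambda a,b:((a+.5)/6-.5+254,(b+.5)/6-.5+78)
c=[onz(r,U(*p),.12,True) for p in((312,243),(450,260),(435,395),(300,383))]
c=np.array(c); print(c.round(4), c.mean(0)); e=c[1]-c[0]+c[2]-c[3]; print("yaw",np.arctan2(e[1],e[0]), "other",np.arctan2(*( (c[2]-c[1]+c[3]-c[0])[[0,1]]*[1,-1])), np.linalg.norm(e)/2)
print("stand",onz(r,U(377,284),.048,True),"collar",onz(r,U(377,292),.053,True))
plan([*c.mean(0)[:2],.086],-.095)
```

```text
[[ 0.4358 -0.3067  0.12  ]
 [ 0.4508 -0.3085  0.12  ]
 [ 0.4492 -0.3234  0.12  ]
 [ 0.4344 -0.3221  0.12  ]] [ 0.44256966 -0.3151868   0.12      ]
yaw -0.10699417230994007 other -0.09757451245032098 0.014997330662294587
stand [ 0.44258885 -0.31488196  0.048     ] collar [ 0.44260811 -0.31579515  0.053     ]
t 2.75 pos [ 0.4442 -0.3763  0.345 ] axes
 [[-0.002  1.     0.002]
 [ 0.002  0.002 -1.   ]
 [-1.    -0.002 -0.002]]
turn [ 0.097 -0.002  0.002] shift(mm, present tool axes) [ 95.2  -1.3 -60.9] shift(goal axes) [ 95.   -7.4 -60.7]
F [ 0.56111605  0.17801153 -0.07121777] T [-0.05100711  0.02128002 -0.03906857] grip 1.0002728651104893
```

```bash
python3 -m creep '[[0,-1,-31,0.1,0,0,87],[0,-3.3,-29.7,0,0,0,87],[20,0,0,0,0,0,87],[0,0,0,0,0,0,87]]'
python3 - <<'E'
from h import *
from bench import get_image
plan([.4426,-.3152,.086],-.1)
r=get_image("wrist"); pickle.dump(r,open("w3.pkl","wb")); cv2.imwrite("pics/w3.png",r["img"][:,:,::-1])
print(proj(r,[[.4426,-.3152,.12]],True))
E
```

```text
time: 3.15
position: [0.4431, -0.3135, 0.3255]
tool_rot: [1.279, 1.166, -1.277]
ft_force: [-0.1, -0.7, -0.7]
grip_width: 0.999
t 3.15 pos [ 0.4431 -0.3135  0.3255] axes
 [[-0.001  0.996 -0.093]
 [ 0.003 -0.093 -0.996]
 [-1.    -0.001 -0.003]]
turn [ 0.006 -0.003  0.001] shift(mm, present tool axes) [75.5 -0.3  1.9] shift(goal axes) [75.5 -0.3  1.7]
F [-0.0924394  -0.70288683 -0.66714977] T [-0.05573025  0.10748514  0.03496698] grip 0.9994967603586313
[[315.33776836 232.41742573]]
```

View pics/w3.png

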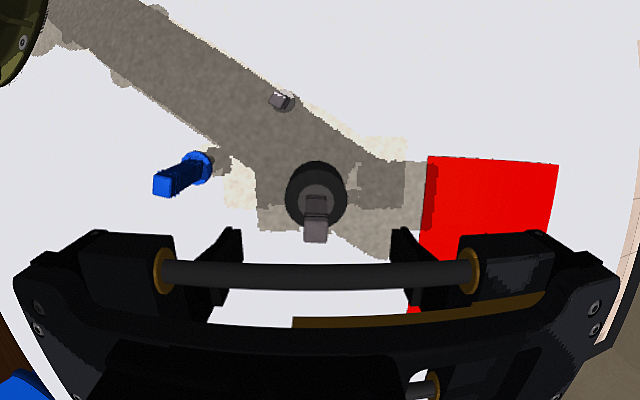

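```bash
python3 -m creep '[[40,0,1.5,0,0,0,87],[30,0,0,0,0,0,87],[5.5,0,0,0,0,0,87],[0,0,0,0,0,0,40]]' 20
python3 - <<'E'
from h import *
plan([.4426,-.3152,.086],-.1)
E
python3 -m creep '[[0,0,0,0,0,0,5],[0,0,0,0,0,0,5],[0,0,0,0,0,0,5],[0,0,0,0,0,0,5],[0,0,0,0,0,0,5]]' 20;python3 - <<'E'
from h import *
plan([.4426,-.3152,.086],-.1)
E
```

```text
time: 3.6
position: [0.442, -0.3188, 0.2513]
tool_rot: [1.282, 1.161, -1.283]
ft_force: [-0.5, -0.1, 0.6]
grip_width: 0.966
t 3.6 pos [ 0.442  -0.3188  0.2513] axes
 [[-0.001  0.995 -0.1  ]
 [-0.    -0.1   -0.995]
 [-1.    -0.001  0.   ]]
turn [0.    0.    0.001] shift(mm, present tool axes) [ 1.3  0.3 -3.7] shift(goal axes) [ 1.3  0.3 -3.7]
F [-0.52221149 -0.11005064  0.56642721] T [-0.10699633  0.06194562  0.01072237] grip 0.9663276837595852
time: 4.1
position: [0.4418, -0.3189, 0.2513]
tool_rot: [1.283, 1.16, -1.282]
ft_force: [-0.5, -0.8, 0.5]
grip_width: 0.541
t 4.1 pos [ 0.4418 -0.3189  0.2513] axes
 [[ 0.001  0.995 -0.1  ]
 [-0.    -0.1   -0.995]
 [-1.     0.001 -0.   ]]
turn [ 0.    -0.    -0.001] shift(mm, present tool axes) [ 1.3  0.5 -3.8] shift(goal axes) [ 1.3  0.5 -3.8]
F [-0.52790534 -0.76492997  0.52191319] T [-0.01668196  0.05482702 -0.00083839] grip 0.5407012705413284
```

```bash
python3 -m creep '[[1,0.5,-3.7,0,0,0,5],[0,0,0,0,0,0,5],[0,0,0,0,0,0,5],[0,0,0,0,0,0,5],[0,0,0,0,0,0,5]]' 20;python3 -m creep '[[0,0,0,0,0,0,5],[0,0,0,0,0,0,5]]' 60
python3 - <<'E'
from h import *
plan([.4426,-.3152,.086],-.1)
E
```

```text
time: 4.6
position: [0.4425, -0.3152, 0.2499]
tool_rot: [1.283, 1.16, -1.282]
ft_force: [-0.6, -0.7, -1.1]
grip_width: 0.182
time: 4.8
position: [0.4425, -0.3152, 0.2499]
tool_rot: [1.283, 1.16, -1.283]
ft_force: [-0.9, 0.0, -0.5]
grip_width: 0.178
t 4.8 pos [ 0.4425 -0.3152  0.2499] axes
 [[-0.     0.995 -0.1  ]
 [ 0.    -0.1   -0.995]
 [-1.    -0.    -0.   ]]
turn [-0. -0.  0.] shift(mm, present tool axes) [-0.1  0.1  0. ] shift(goal axes) [-0.1  0.1  0. ]
F [-0.91953597  0.03055205 -0.47339731] T [-0.05337179  0.01784964  0.05531729] grip 0.17750091867042134
```

```bash
python3 -m creep '[[-10,0,0,0,0,0,5],[-30,0,0,0,0,0,5],[-40,0,0,0,0,0,5],[-40,0,0,0,0,0,5],[-30,0,0,0,0,0,5]]'; python3 -m creep '[[0,0,0,0,0,0,5]]'
python3 - <<'E'
from h import *
from bench import get_image
plan([.4426,-.3152,.086],0)
d={}
for n in("scene","side","wrist"):
    d[n]=get_image(n)
pickle.dump(d,open("im4.pkl","wb"))
s,p,Rt=pose()
for n in("scene","side"):
    u=proj(d[n],p-[0,0,.242])[0]; print(n,u,s["grip_width"]); x,y=u.astype(int); crop(d[n],max(x-45,0),max(y-45,0),x+45,min(y+35,400),8,f"pics/{n}4.png")
crop(d["wrist"],230,180,400,280,4,"pics/w4.png")
E
```

```text
time: 5.3
position: [0.4423, -0.3158, 0.4031]
tool_rot: [1.284, 1.157, -1.281]
ft_force: [0.3, 1.1, -0.8]
grip_width: 0.18
time: 5.4
position: [0.4431, -0.3166, 0.4051]
tool_rot: [1.285, 1.152, -1.278]
ft_force: [-0.4, -0.8, -0.4]
grip_width: 0.176
t 5.4 pos [ 0.4431 -0.3166  0.4051] axes
 [[ 0.008  0.995 -0.1  ]
 [-0.003 -0.1   -0.995]
 [-1.     0.009  0.002]]
turn [-0.101  0.003 -0.008] shift(mm, present tool axes) [155.1  -2.   -1.7] shift(goal axes) [155.1  -0.5  -1.4]
F [-0.35634831 -0.84519534 -0.36959765] T [-0.11958014  0.0338936  -0.01018228] grip 0.1764790221743195
scene [290.08532155 100.81614092] 0.17873660899944244
side [264.08156444 294.65216686] 0.17873660899944244
```

View pics/scene4.png

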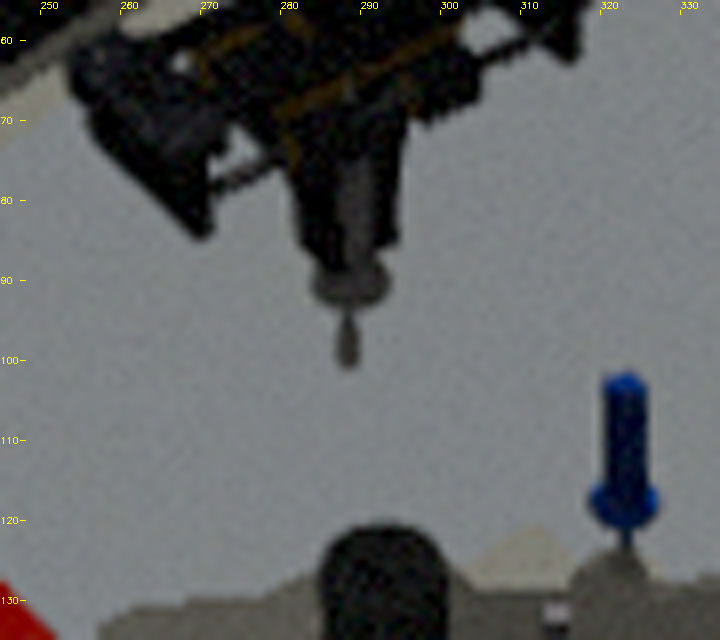

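View pics/side4.png

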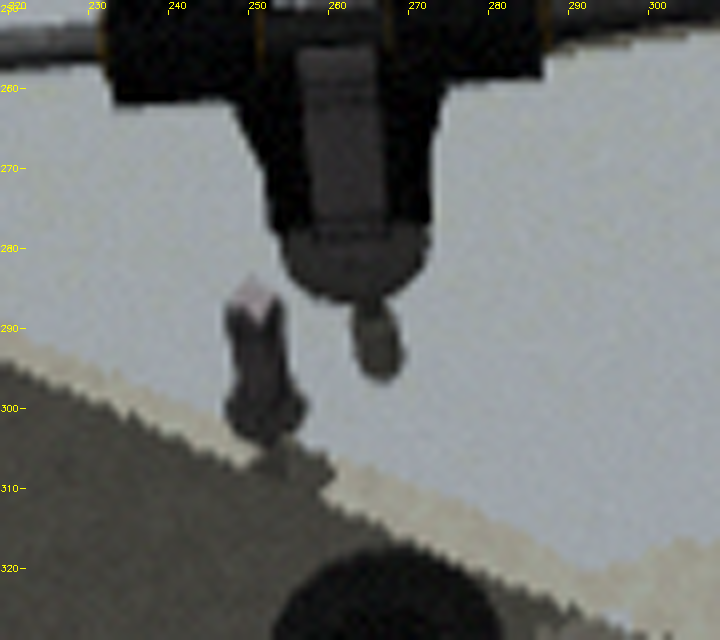

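View pics/w4.png

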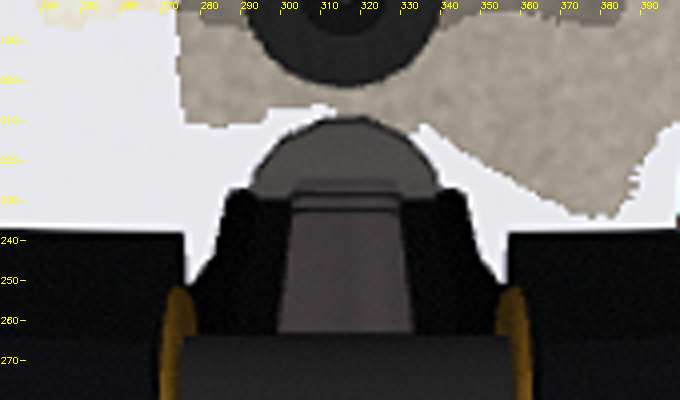

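Run:
```python
from h import *
d=pickle.load(open("im4.pkl","rb"))
s,p,Rt=pose(); ax=Rt.as_matrix()
print("pos",p.round(4),"tilt",ax[:,0].round(4), "qd",abs(s["qd"]).max())
def tri(a,b):
    (o1,d1),(o2,d2)=ray(d["side"],a),ray(d["scene"],b)
    t=np.linalg.lstsq(np.c_[d1,-d2],o2-o1,rcond=None)[0]; p1=o1+t[0]*d1;p2=o2+t[1]*d2; return (p1+p2)/2,np.linalg.norm(p1-p2)
t,e=tri((266.2,294.3),(287.94,99.6)); print("tip",t.round(4),e.round(4),"rel TCP",(t-p).round(4))
col=p+ax[:,0]*(.164-.002+.036+.002) # underside approx
col=p+ax[:,0]*(.2019)
tipa=p+ax[:,0]*.2419
for n,x0,y0 in(("scene",245,55),("side",219,249)):
    c=proj(d[n],np.array([col,tipa])); print(n,"collar under & tip-on-axis in crop px",((c-[x0,y0]+.5)*8-.5).round(0).tolist())
    # rim of collar underside
    a=np.linspace(0,2*np.pi,60); rim=proj(d[n],col+.016*np.c_[np.cos(a),np.sin(a),0*a]); rim=(rim-[x0,y0]+.5)*8-.5; print(rim.min(0).round(0),rim.max(0).round(0))
```

```text
pos [ 0.4422 -0.315   0.3994] tilt [-7.e-04  8.e-04 -1.e+00] qd 0.019453580884072452
tip [ 0.4463 -0.3193  0.1627] 0.0014 rel TCP [ 0.0041 -0.0043 -0.2367]
scene collar under & tip-on-axis in crop px [[359.0, 294.0], [365.0, 370.0]]
[318. 266.] [399. 321.]
side collar under & tip-on-axis in crop px [[353.0, 255.0], [363.0, 368.0]]
[278. 195.] [428. 315.]
```

```bash
python3 -m creep '[[0,0,0,-0.13,0,0,5],[0,13,-45,0,0,0,5],[0,13,-45,0,0,0,5],[0,13,-45,0,0,0,5],[0,13,-45,0,0,0,5]]'; python3 -m creep '[[0,13,-45,0,0,0,5],[0,13,-45,0,0,0,5],[0,13,-45,0,0,0,5],[0,8,-30,0,0,0,5],[0,0,0,0,0,0,5]]'
python3 - <<'E'
from h import *
plan([.538,.0506,.3154-.164],.03)
E
```

```text
time: 6.05
position: [0.4886, -0.1318, 0.3983]
tool_rot: [1.186, 1.225, -1.189]
ft_force: [0.4, -1.1, -1.2]
grip_width: 0.178
time: 6.55
position: [0.531, 0.0388, 0.3975]
tool_rot: [1.179, 1.231, -1.183]
ft_force: [0.4, -0.1, -1.4]
grip_width: 0.176
t 6.55 pos [0.531  0.0388 0.3975] axes
 [[-0.004  0.999  0.039]
 [ 0.001  0.039 -0.999]
 [-1.    -0.004 -0.001]]
turn [ 0.009 -0.001  0.004] shift(mm, present tool axes) [ 82.1   7.7 -11.4] shift(goal axes) [ 82.1   7.3 -11.6]
F [ 0.44606266 -0.12954325 -1.442408  ] T [-0.09635569  0.06041229  0.03125697] grip 0.17606839861365997
```

```bash
python3 -m creep '[[40,0,0,0,0,0,5],[15,0,0,0,0,0,5],[0,0,0,0,0,0,5],[0,0,0,0,0,0,5]]'
python3 - <<'E'
from h import *
from bench import get_image
plan([.538,.0506,.3154-.164],.03)
d={}
for n in("scene","side","wrist"): d[n]=get_image(n)
pickle.dump(d,open("im5.pkl","wb"))
crop(d["scene"],270,140,400,255,6,"pics/scene5.png"); crop(d["side"],240,130,370,245,6,"pics/side5.png"); cv2.imwrite("pics/w5.png",d["wrist"]["img"][:,:,::-1])
E
```

```text
time: 6.95
position: [0.5311, 0.0319, 0.345]
tool_rot: [1.187, 1.223, -1.189]
ft_force: [-0.9, -0.2, 0.2]
grip_width: 0.18
t 6.95 pos [0.5311 0.0319 0.345 ] axes
 [[-0.001  1.     0.029]
 [-0.     0.029 -1.   ]
 [-1.    -0.001  0.   ]]
turn [-0.001  0.     0.001] shift(mm, present tool axes) [ 29.6   7.5 -18.5] shift(goal axes) [ 29.6   7.5 -18.5]
F [-0.86367174 -0.16070764  0.19004053] T [-0.05132112  0.08708788 -0.00933538] grip 0.18021974284976303
```

View pics/scene5.png

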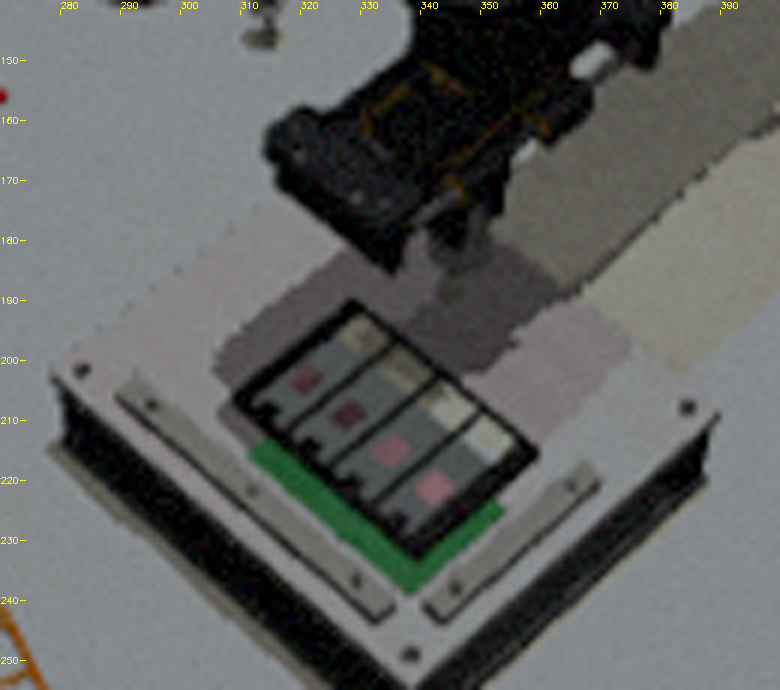

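View pics/side5.png

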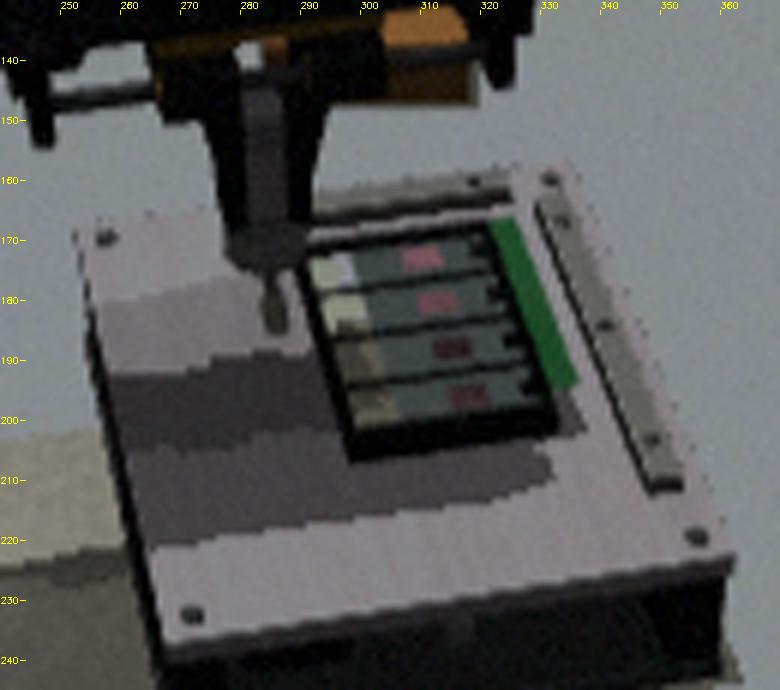

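View pics/w5.png

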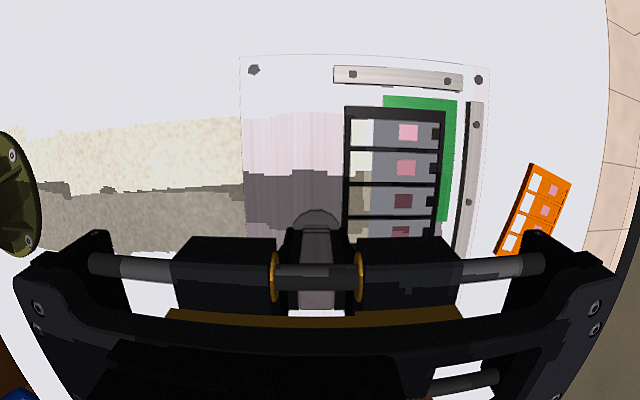

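```bash
python3 -m creep '[[0,0,-18.5,0,0,0,5],[15,0,0,0,0,0,5],[10,0,0,0,0,0,5],[4.5,0,0,0,0,0,5],[0,0,0,0,0,0,5]]';python3 -m creep '[[0,0,0,0,0,0,5]]'
python3 - <<'E'
from h import *
from bench import get_image
plan([.538,.0506,.3154-.164],.03)
d={}
for n in("side",): d[n]=get_image(n)
pickle.dump(d,open("im6.pkl","wb"))
crop(d["side"],240,140,370,225,6,"pics/side6.png")
E
```

```text
time: 7.6
position: [0.5302, 0.0503, 0.3142]
tool_rot: [1.186, 1.224, -1.19]
ft_force: [0.3, -0.5, -1.8]
grip_width: 0.182
time: 7.7
position: [0.5307, 0.0505, 0.3154]
tool_rot: [1.187, 1.223, -1.188]
ft_force: [-0.3, 0.1, -1.7]
grip_width: 0.179
t 7.7 pos [0.5307 0.0505 0.3154] axes
 [[-0.     1.     0.029]
 [-0.     0.029 -1.   ]
 [-1.    -0.     0.   ]]
turn [-0.001  0.     0.   ] shift(mm, present tool axes) [-0.   7.3  0.1] shift(goal axes) [-0.   7.3  0.1]
F [-0.33368374  0.10258022 -1.66181311] T [-0.07473256  0.03351645  0.04776058] grip 0.179150350799938
```

View pics/side6.png

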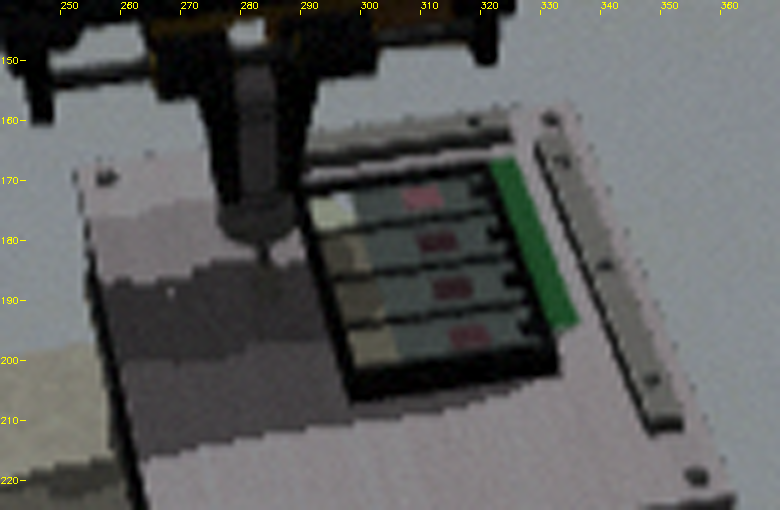

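```bash
cat >> h.py <<'E'
def favg(n=6):
    from bench import get_image,monitor
    F=[];P=[]
    for i in range(n):
        get_image("side"); s=monitor.get_state(); F.append(s["ft_force"]); P.append(s["position"])
    F=np.array(F); print("t",s["time"],"F",F.mean(0).round(2),"sd",F.std(0).round(2),"pos",(np.mean(P,0)*1000).round(2),"T",np.round(s["torque"],2),"grip",round(s["grip_width"]*87,1))
E
python3 -c "
from h import *
favg(10)"
```

```text
t 8.25 F [-0.13  0.01 -0.95] sd [0.35 0.63 0.52] pos [530.7   51.02 315.72] T [-0.1   0.06  0.06] grip 15.8
```

```bash
python3 -m creep '[[0,6,0,0,0,0,5],[0,5,0,0,0,0,5],[0,2,0,0,0,0,5],[0,2,0,0,0,0,5],[0,2,0,0,0,0,5]]';python3 -m creep '[[0,2,0,0,0,0,5],[0,2,0,0,0,0,5],[0,2,0,0,0,0,5],[0,2,0,0,0,0,5],[0,2,0,0,0,0,5]]';python3 -c "
from h import *
favg(4)"
python3 -m creep '[[0,2,0,0,0,0,5],[0,2,0,0,0,0,5],[0,2,0,0,0,0,5],[0,1,0,0,0,0,5],[0,0,0,0,0,0,5]]';python3 - <<'E'
from h import *
from bench import get_image
favg(5)
d={}
for n in("side","scene","wrist"): d[n]=get_image(n)
pickle.dump(d,open("im7.pkl","wb"))
cv2.imwrite("pics/w7.png",d["wrist"]["img"][:,:,::-1]); crop(d["scene"],270,155,400,255,6,"pics/scene7.png")
E
```

```text
time: 8.75
position: [0.5476, 0.0516, 0.3153]
tool_rot: [1.187, 1.224, -1.188]
ft_force: [-0.2, 0.7, -0.3]
grip_width: 0.174
time: 9.25
position: [0.5577, 0.0519, 0.3154]
tool_rot: [1.187, 1.223, -1.187]
ft_force: [-0.4, 0.0, -0.9]
grip_width: 0.173
t 9.45 F [ 0.1   0.26 -1.41] sd [0.25 0.22 0.3 ] pos [557.83  51.94 315.52] T [-0.08  0.06  0.01] grip 15.6
time: 9.95
position: [0.5648, 0.0521, 0.3154]
tool_rot: [1.187, 1.223, -1.187]
ft_force: [-0.4, 0.3, -1.3]
grip_width: 0.18
t 10.2 F [ 0.03  0.06 -1.  ] sd [0.49 0.74 0.34] pos [564.64  52.13 315.48] T [-0.08  0.05 -0.01] grip 15.4
```

View pics/w7.png

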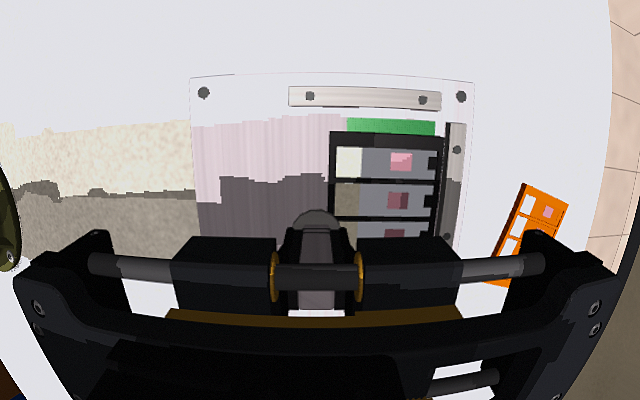

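View pics/scene7.png

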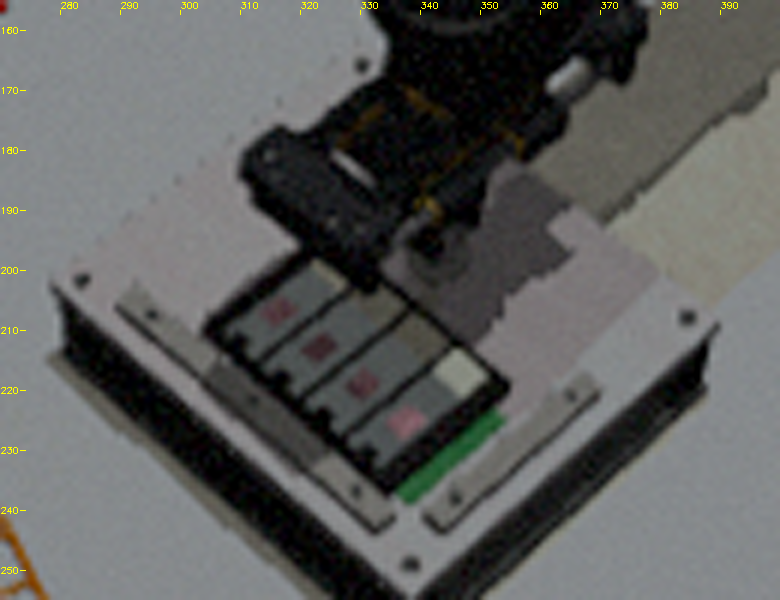

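```bash
python3 -m creep '[[0,1,0,0,0,0,5],[0,0.7,0,0,0,0,5],[0,0.7,0,0,0,0,5]]';python3 -c "
from h import *
favg(4)"
python3 -m creep '[[0,0.7,0,0,0,0,5],[0,0.7,0,0,0,0,5]]';python3 -c "
from h import *
favg(4)"
```

```text
time: 10.65
position: [0.5669, 0.0522, 0.3154]
tool_rot: [1.187, 1.223, -1.187]
ft_force: [-0.8, -0.3, -2.0]
grip_width: 0.178
t 10.85 F [-0.42 -0.17 -1.  ] sd [0.36 0.28 0.37] pos [567.03  52.22 315.42] T [-0.09  0.18 -0.07] grip 15.4
time: 11.05
position: [0.5684, 0.0523, 0.3154]
tool_rot: [1.187, 1.223, -1.187]
ft_force: [-0.6, 0.4, 0.2]
grip_width: 0.179
t 11.25 F [-0.35  0.26 -1.03] sd [0.33 0.3  0.7 ] pos [568.45  52.25 315.45] T [-0.1   0.06 -0.01] grip 15.9
```

```bash
python3 -m creep '[[0,0.4,0,0,0,0,5],[0,0.3,0,0,0,0,5]]';python3 -c "
from h import *
favg(4)"
```

```text
time: 11.45
position: [0.569, 0.0523, 0.3154]
tool_rot: [1.187, 1.223, -1.187]
ft_force: [-1.5, -0.1, -0.7]
grip_width: 0.181
t 11.65 F [-0.49  0.35 -1.02] sd [0.2  0.39 0.43] pos [569.06  52.25 315.45] T [-0.09  0.2  -0.  ] grip 15.9
```

```bash
python3 -m creep '[[0,0.4,0,0,0,0,5],[0,0.3,0,0,0,0,5]]';python3 -c "
from h import *
favg(4)"
python3 -m creep '[[0,0.3,0,0,0,0,5],[0,0.3,0,0,0,0,5]]';python3 -c "
from h import *
favg(4)"
```

```text
time: 11.85
position: [0.5697, 0.0522, 0.3154]
tool_rot: [1.187, 1.223, -1.187]
ft_force: [-0.8, 0.5, -0.9]
grip_width: 0.183
t 12.05 F [-0.72 -0.36 -0.81] sd [0.48 0.45 0.45] pos [569.73  52.21 315.4 ] T [-0.08  0.31 -0.04] grip 15.6
time: 12.25
position: [0.5703, 0.0523, 0.3154]
tool_rot: [1.187, 1.223, -1.187]
ft_force: [-0.9, -0.8, -0.4]
grip_width: 0.18
t 12.45 F [-1.   -0.73 -1.15] sd [0.27 0.42 0.53] pos [570.29  52.29 315.41] T [-0.17  0.46 -0.06] grip 15.8
```

```bash
cat >> h.py <<'E'
def fa(n=5):
    from bench import get_image,monitor
    F=[];P=[];T=[]
    for i in range(n):
        get_image("side"); s=monitor.get_state(); F.append(s["ft_force"]); P.append(s["position"]);T.append(s["torque"])
    F=np.array(F);T=np.mean(T,0)
    print("t",round(s["time"],2),"F",F.mean(0).round(2),"T",T.round(3),"fx,fy from T",((T[1]-.06)/.238).round(2),(-(T[0]+.09)/.238).round(2),"pos",(np.mean(P,0)*1000).round(2),"grip",round(s["grip_width"]*87,1))
E
python3 -m creep '[[0,0.2,0,0,0,0,5],[0,0.2,0,0,0,0,5]]';python3 -c "
from h import *
fa(6)"
```

```text
time: 12.65
position: [0.5706, 0.0523, 0.3154]
tool_rot: [1.187, 1.224, -1.188]
ft_force: [-2.8, -0.2, -0.4]
grip_width: 0.18
t 12.95 F [-2.58 -0.54 -0.57] T [-0.199  0.808  0.001] fx,fy from T 3.14 0.46 pos [570.56  52.32 315.35] grip 15.4
```

Run:
```python
from h import *
from bench import get_image
fa(8)
d={}
for n in("side","scene","wrist"): d[n]=get_image(n)
pickle.dump(d,open("im8.pkl","wb"))
crop(d["wrist"],300,70,490,260,4,"pics/w8.png"); crop(d["side"],280,150,370,225,8,"pics/side8.png")
```

```text
t 13.35 F [-3.28 -0.36 -0.3 ] T [-0.196  1.006 -0.013] fx,fy from T 3.98 0.45 pos [570.6   52.31 315.35] grip 15.7
```

View pics/w8.png

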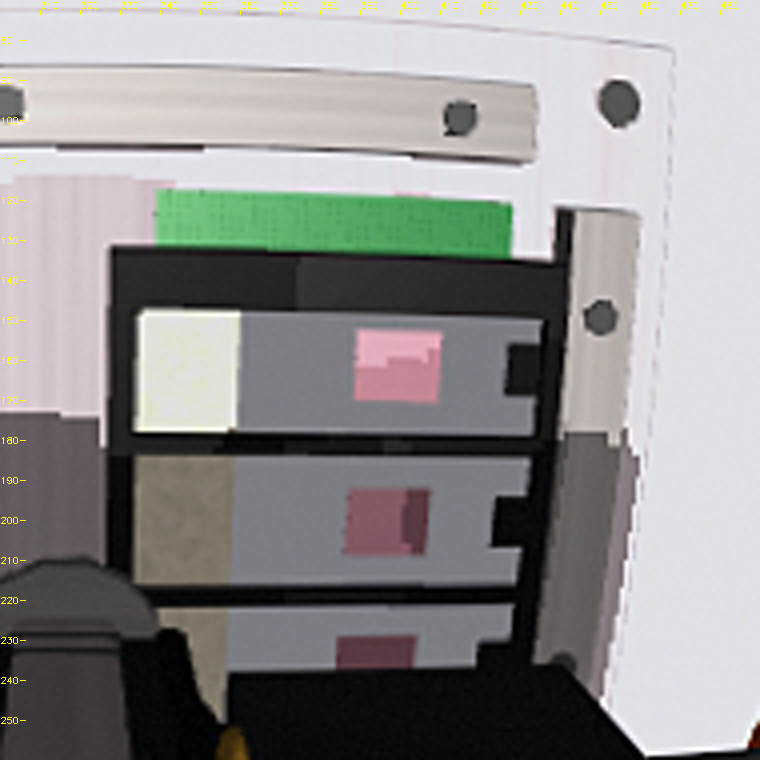

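View pics/side8.png

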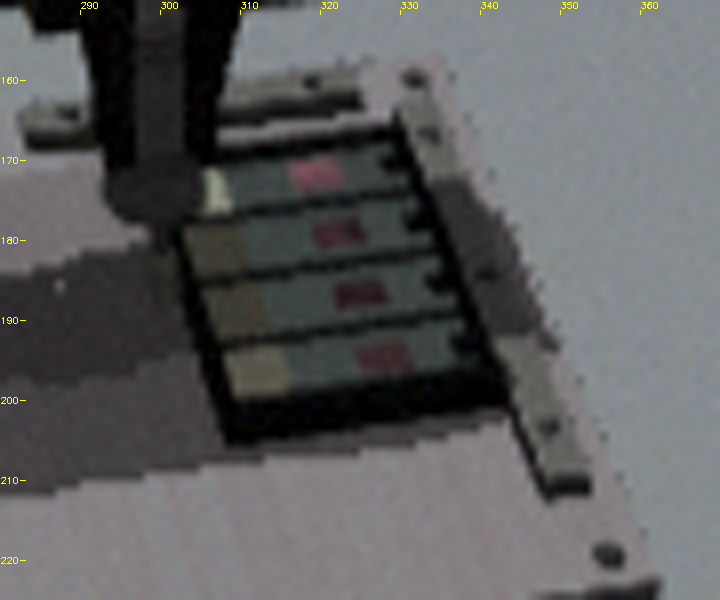

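```bash
python3 -m creep '[[0,-1,0,0,0,0,5],[0,-11,0,0,0,0,5],[-30,0,0,0,0,0,5],[0,0,40,0,0,0,5],[0,0,40,0,0,0,5]]';python3 -m creep '[[0,26,0,0,0,0,5],[0,25.5,0,0,0,0,5],[0,0,0,0,0,0,5],[0,0,0,0,0,0,5]]'
python3 - <<'E'
from h import *
from bench import get_image
s,p,Rt=pose();q=np.array([.6612,.133,.03]);o=np.array([.0034,-.0026])
c,sn=np.cos(q[2]),np.sin(q[2]);print("tip in stop frame",np.array([[c,sn],[-sn,c]])@(p[:2]+o-q[:2])*1000,"z tip",p[2]-.2419)
plan([0,0,0],.03)
d={}
for n in("side","scene","wrist"): d[n]=get_image(n)
pickle.dump(d,open("im9.pkl","wb"))
crop(d["wrist"],280,20,480,210,4,"pics/w9.png"); crop(d["side"],280,150,370,235,8,"pics/side9.png")
E
```

```text
time: 14.0
position: [0.5618, -0.0275, 0.3472]
tool_rot: [1.187, 1.222, -1.18]
ft_force: [-0.2, -2.0, -2.3]
grip_width: 0.179
time: 14.4
position: [0.6127, -0.0263, 0.3455]
tool_rot: [1.187, 1.222, -1.187]
ft_force: [0.1, 0.1, -0.2]
grip_width: 0.176
tip in stop frame [ -49.95890536 -160.52188761] z tip 0.10357590160980656
t 14.4 pos [ 0.6127 -0.0263  0.3455] axes
 [[ 0.001  1.     0.03 ]
 [-0.     0.03  -1.   ]
 [-1.     0.001  0.   ]]
turn [ 0.     0.    -0.001] shift(mm, present tool axes) [ 181.  -611.7  -44.9] shift(goal axes) [ 181.5 -611.6  -44.7]
F [ 0.06466215  0.06970007 -0.21018892] T [-0.06720735  0.06617186 -0.02024234] grip 0.17625598531912562
```

View pics/w9.png

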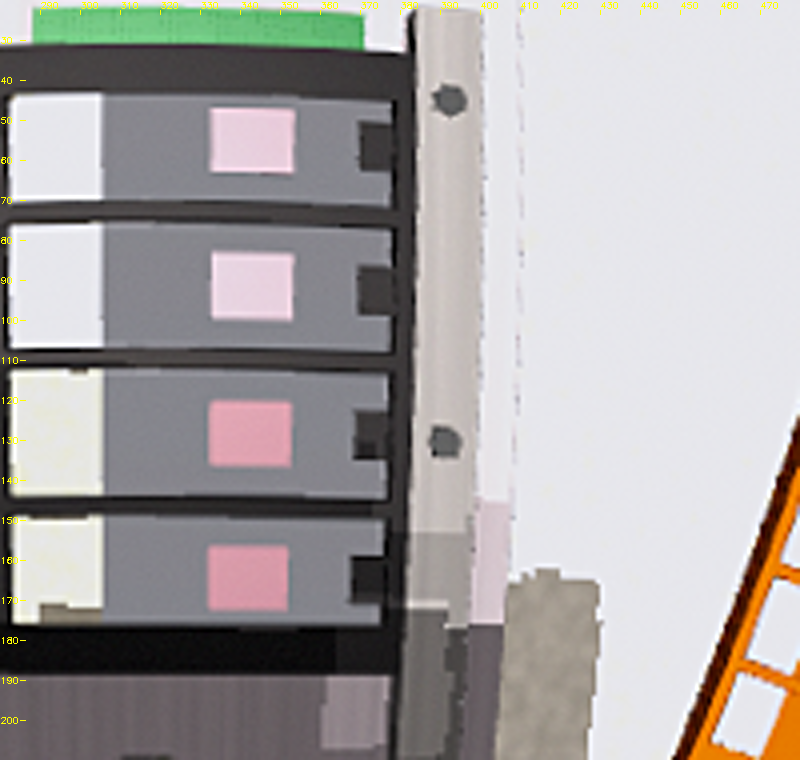

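View pics/side9.png

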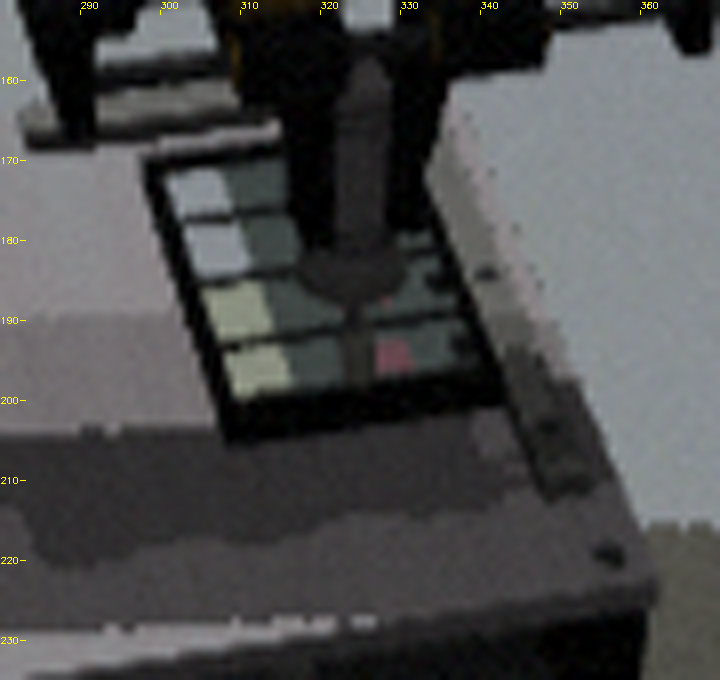

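Run:
```python
from h import *
d=pickle.load(open("im9.pkl","rb"));r=d["wrist"]
q=np.array([.6612,.133,.03]);c,sn=np.cos(q[2]),np.sin(q[2]);M=np.array([[c,sn],[-sn,c]])
for n,uv,z,f in(("near edge",(330,188),.08,1),("near edge L",(300,187.3),.08,1),("near edge R",(375,188.3),.08,1),("far edge R",(382,33.3),.08,1),("far edge L",(290,32),.08,1)):
    print(n,(M@(onz(r,uv,z,f)[:2]-q[:2])*1000).round(1))
for n,uv in(("side near L",(308+0,204.5)),("R",(342,199.5))): print(n,(M@(onz(d["side"],uv,.075)[:2]-q[:2])*1000).round(1))
```

```text
near edge [ -42.1 -146.3]
near edge L [ -66.7 -145.7]
near edge R [  -4.7 -146.4]
far edge R [ -1.4 -19.1]
far edge L [-73.9 -19.6]
side near L [ -86.8 -146.8]
R [  -3.9 -147.1]
```

```bash
python3 -m creep '[[15,0,0,0,0,0,5],[10,0,0,0,0,0,5],[5,0,0,0,0,0,5],[0,0,0,0,0,0,5],[0,0,0,0,0,0,5]]'
python3 - <<'E'
from h import *
from bench import get_image
fa(8)
r=get_image("side"); crop(r,280,150,370,235,8,"pics/side10.png")
E
```

```text
time: 15.05
position: [0.6127, -0.0265, 0.3153]
tool_rot: [1.187, 1.223, -1.187]
ft_force: [-0.1, 0.4, -0.5]
grip_width: 0.182
t 15.45 F [-0.05  0.21 -0.96] T [-0.07   0.044 -0.005] fx,fy from T -0.07 -0.08 pos [612.8  -26.51 315.81] grip 15.3
```

View pics/side10.png

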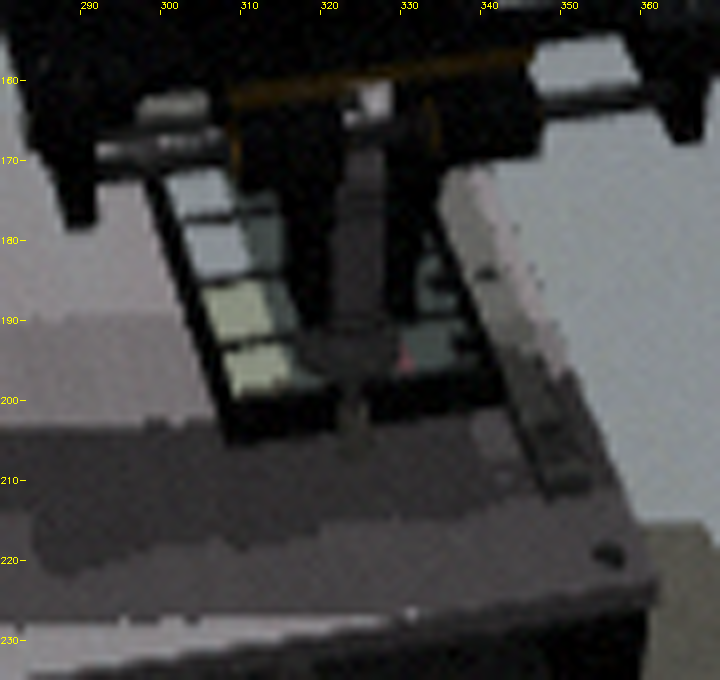

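```bash
python3 -m creep '[[0,0,-5,0,0,0,5],[0,0,-2,0,0,0,5],[0,0,-2,0,0,0,5],[0,0.1,-2,0,0,0,5],[0,0.1,-2,0,0,0,5]]';python3 -m creep '[[0,0.1,-2,0,0,0,5],[0,0.1,-2,0,0,0,5],[0,0.1,-2,0,0,0,5],[0,0.1,-2,0,0,0,5],[0,0,0,0,0,0,5]]';python3 - <<'E'
from h import *
from bench import get_image
fa(5)
r=get_image("wrist"); crop(r,280,20,480,210,4,"pics/w11.png")
E
```

```text
time: 16.0
position: [0.6124, -0.0135, 0.3155]
tool_rot: [1.187, 1.223, -1.187]
ft_force: [0.6, -0.8, -1.2]
grip_width: 0.181
time: 16.5
position: [0.6127, -0.0049, 0.3154]
tool_rot: [1.187, 1.224, -1.186]
ft_force: [-0.2, 0.1, -1.3]
grip_width: 0.177
t 16.75 F [ 0.07 -0.07 -0.55] T [-0.071  0.059  0.031] fx,fy from T -0.0 -0.08 pos [612.66  -5.27 315.47] grip 15.8
```

View pics/w11.png

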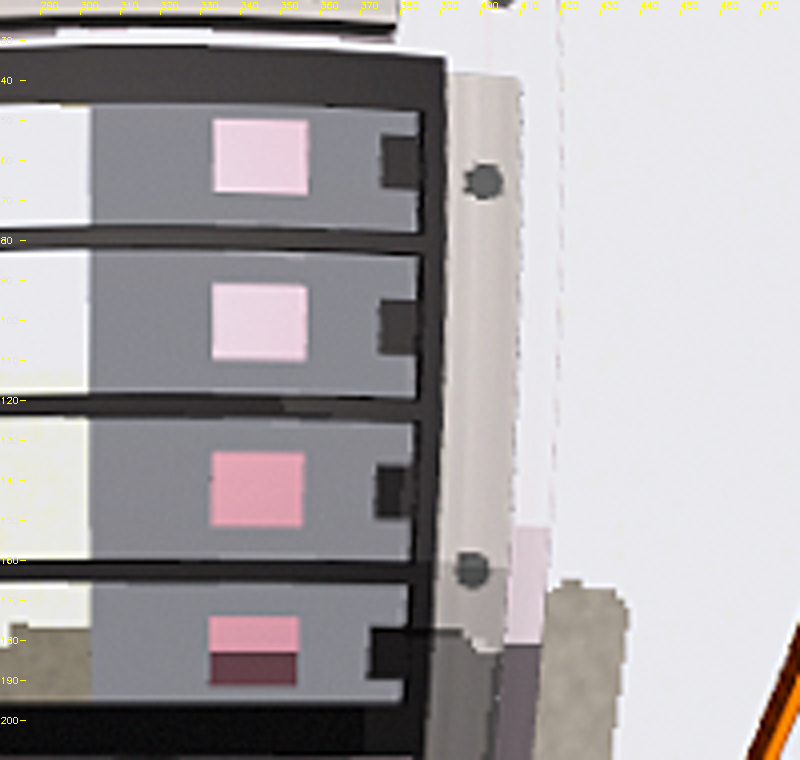

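```bash
python3 -m creep '[[0,0.05,-1,0,0,0,5],[0,0.05,-1,0,0,0,5],[0,0.05,-1,0,0,0,5],[0,0.05,-0.7,0,0,0,5]]';python3 -c "
from h import *
fa(4)"
python3 -m creep '[[0,0,-0.6,0,0,0,5],[0,0,-0.6,0,0,0,5]]';python3 -c "
from h import *
fa(4)"
```

```text
time: 17.2
position: [0.6127, -0.0017, 0.3154]
tool_rot: [1.187, 1.223, -1.187]
ft_force: [-0.7, -0.7, -1.3]
grip_width: 0.18
t 17.4 F [ 0.02 -0.64 -0.57] T [-0.16   0.075  0.002] fx,fy from T 0.06 0.29 pos [612.7   -1.62 315.43] grip 15.8
time: 17.6
position: [0.6127, -0.0006, 0.3155]
tool_rot: [1.187, 1.223, -1.187]
ft_force: [0.0, -0.3, -0.8]
grip_width: 0.176
t 17.8 F [ 0.02 -0.2  -1.25] T [-0.176  0.066  0.012] fx,fy from T 0.03 0.36 pos [ 6.1268e+02 -4.3000e-01  3.1545e+02] grip 15.7
```

```bash
python3 -m creep '[[0,0,-0.4,0,0,0,5],[0,0,-0.3,0,0,0,5]]';python3 -c "
from h import *
fa(4)"
```

```text
time: 18.0
position: [0.6127, 0.0001, 0.3155]
tool_rot: [1.187, 1.223, -1.187]
ft_force: [-0.5, -0.7, -0.9]
grip_width: 0.179
t 18.2 F [ 0.2  -0.93 -1.24] T [-0.205  0.071 -0.005] fx,fy from T 0.05 0.48 pos [6.1265e+02 1.9000e-01 3.1546e+02] grip 15.7
```

```bash
python3 -m creep '[[0,0,-0.3,0,0,0,5],[0,0,-0.2,0,0,0,5]]';python3 -c "
from h import *
fa(4)"
python3 -m creep '[[0,0,-0.3,0,0,0,5],[0,0,-0.2,0,0,0,5]]';python3 -c "
from h import *
fa(4)"
```

```text
time: 18.4
position: [0.6126, 0.0007, 0.3155]
tool_rot: [1.187, 1.223, -1.187]
ft_force: [0.4, -0.4, -1.3]
grip_width: 0.18
t 18.6 F [-0.01 -0.03 -1.14] T [-0.202  0.05   0.004] fx,fy from T -0.04 0.47 pos [612.64   0.69 315.47] grip 15.5
time: 18.8
position: [0.6126, 0.0009, 0.3155]
tool_rot: [1.187, 1.223, -1.187]
ft_force: [-0.1, -1.0, -0.5]
grip_width: 0.18
t 19.0 F [ 0.07 -1.07 -0.72] T [-0.423  0.046 -0.007] fx,fy from T -0.06 1.4 pos [612.62   0.93 315.46] grip 16.0
```

```bash
python3 -m creep '[[0,0,-0.2,0,0,0,5]]';python3 -c "
from h import *
fa(4);fa(4)"
```

```text
time: 19.1
position: [0.6126, 0.001, 0.3155]
tool_rot: [1.187, 1.223, -1.187]
ft_force: [0.0, -1.9, -1.0]
grip_width: 0.177
t 19.3 F [ 0.06 -2.33 -1.07] T [-0.602  0.049 -0.004] fx,fy from T -0.05 2.15 pos [612.62   1.08 315.47] grip 15.6
t 19.5 F [ 0.37 -2.38 -0.91] T [-0.694  0.032  0.003] fx,fy from T -0.12 2.54 pos [612.61   1.1  315.46] grip 15.6
```

```bash
python3 -m creep '[[0,0,-0.1,0,0,0,5]]';python3 - <<'E'
from h import *
from bench import get_image
fa(6);fa(6)
d={n:get_image(n) for n in("wrist","scene","side")}; pickle.dump(d,open("im12.pkl","wb")); crop(d["wrist"],280,0,480,190,4,"pics/w12.png"); crop(d["scene"],290,180,390,260,7,"pics/scene12.png")
E
```

```text
time: 19.6
position: [0.6126, 0.0012, 0.3155]
tool_rot: [1.187, 1.223, -1.187]
ft_force: [-0.1, -2.1, -0.3]
grip_width: 0.179
t 19.9 F [ 0.23 -3.23 -1.22] T [-0.913  0.022  0.023] fx,fy from T -0.16 3.46 pos [612.61   1.18 315.46] grip 15.5
t 20.2 F [-0.08 -3.6  -1.06] T [-1.029  0.022  0.004] fx,fy from T -0.16 3.95 pos [612.61   1.22 315.47] grip 15.8
```

View pics/w12.png

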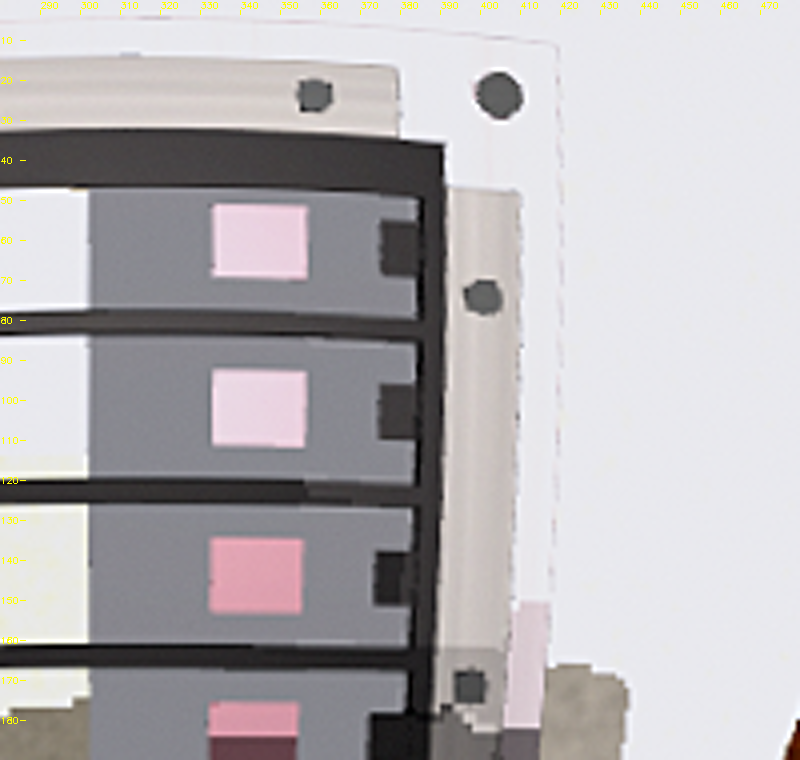

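View pics/scene12.png

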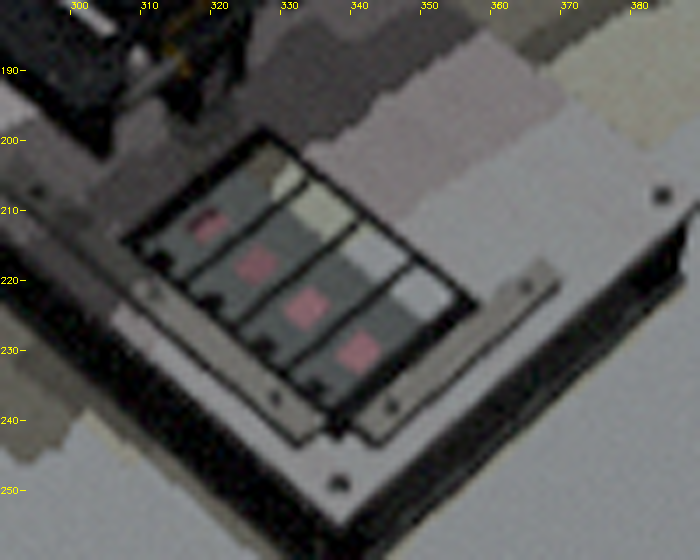

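```bash
python3 -m creep '[[0,0,1,0,0,0,5],[0,0,11,0,0,0,5],[-40,0,0,0,0,0,5],[-45,0,0,0,0,0,5],[0,0,0,0.13,0,0,5]]';python3 -m creep '[[0,0,0,0,0,0,5],[0,0,0,0,0,0,5]]'
python3 - <<'E'
from h import *
plan([.4425,-.3152,.4-.164],-.1)
E
```

```text
time: 20.85
position: [0.6146, -0.0109, 0.4075]
tool_rot: [1.292, 1.154, -1.274]
ft_force: [1.3, 0.0, -0.5]
grip_width: 0.178
time: 21.05
position: [0.6126, -0.0101, 0.3996]
tool_rot: [1.28, 1.164, -1.281]
ft_force: [-0.2, 0.7, -1.5]
grip_width: 0.18
t 21.05 pos [ 0.6126 -0.0101  0.3996] axes
 [[-0.002  0.995 -0.096]
 [ 0.001 -0.096 -0.995]
 [-1.    -0.002 -0.001]]
turn [ 0.003 -0.001  0.002] shift(mm, present tool axes) [  -0.5 -139.9  320.1] shift(goal axes) [  -0.4 -138.8  320.6]
F [-0.20327833  0.72766101 -1.51854898] T [-0.06237256  0.11065597 -0.04120718] grip 0.17999823022025094
```

```bash
python3 -m creep '[[0,-20,45,0,0,0,5],[0,-20,45,0,0,0,5],[0,-20,46,0,0,0,5],[0,-20,46,0,0,0,5],[0,-20,46,0,0,0,5]]';python3 -m creep '[[0,-20,46,0,0,0,5],[0,-19,46,0,0,0,5],[0,0,0,0,0,0,5],[0,0,0,0,0,0,5],[0,0,0,0,0,0,5]]'
python3 - <<'E'
from h import *
plan([.4425,-.3152,.2505-.164],-.1)
E
```

```text
time: 21.55
position: [0.4894, -0.228, 0.3991]
tool_rot: [1.28, 1.164, -1.281]
ft_force: [-0.0, -0.4, -1.1]
grip_width: 0.184
time: 22.05
position: [0.4437, -0.3131, 0.3994]
tool_rot: [1.281, 1.164, -1.28]
ft_force: [0.4, 0.2, -0.7]
grip_width: 0.178
t 22.05 pos [ 0.4437 -0.3131  0.3994] axes
 [[-0.001  0.995 -0.097]
 [ 0.002 -0.097 -0.995]
 [-1.    -0.001 -0.001]]
turn [ 0.003 -0.001  0.001] shift(mm, present tool axes) [148.9  -0.8   2.5] shift(goal axes) [148.9  -1.    2.2]
F [ 0.40293613  0.1540997  -0.73409718] T [-0.06863696  0.05268221 -0.04641799] grip 0.17843591351190985
```

```bash
python3 -m creep '[[0,-0.9,2.4,0.003,0,0,5],[40,0,0,0,0,0,5],[40,0,0,0,0,0,5],[10,0,0,0,0,0,5],[0,0,0,0,0,0,5]]';python3 -m creep '[[0,0,0,0,0,0,5]]'
python3 - <<'E'
from h import *
from bench import get_image
plan([.4425,-.3152,.2505-.164],-.1); fa(3)
d={n:get_image(n) for n in("scene","side")}
crop(d["scene"],250,70,340,150,7,"pics/scene13.png");crop(d["side"],220,280,310,365,7,"pics/side13.png")
E
```

```text
time: 22.55
position: [0.442, -0.3157, 0.3091]
tool_rot: [1.283, 1.163, -1.286]
ft_force: [1.2, -0.2, -0.4]
grip_width: 0.18
time: 22.65
position: [0.4428, -0.3169, 0.3119]
tool_rot: [1.284, 1.157, -1.283]
ft_force: [0.5, 0.0, -1.0]
grip_width: 0.182
t 22.65 pos [ 0.4428 -0.3169  0.3119] axes
 [[ 0.002  0.995 -0.102]
 [-0.001 -0.102 -0.995]
 [-1.     0.002  0.001]]
turn [-0.002  0.001 -0.002] shift(mm, present tool axes) [61.4 -0.6 -1.8] shift(goal axes) [61.4 -0.4 -1.7]
F [ 0.53641746  0.0479087  -0.9698849 ] T [-0.08561794  0.06748604 -0.03557858] grip 0.18205975882989042
t 22.8 F [-0.14 -0.35 -1.19] T [-0.081  0.058  0.   ] fx,fy from T -0.01 -0.04 pos [ 442.73 -317.25  312.38] grip 15.7
```

View pics/scene13.png

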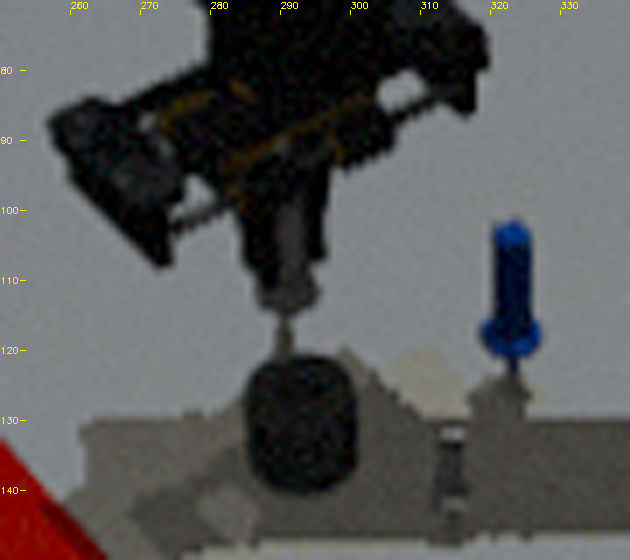

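View pics/side13.png

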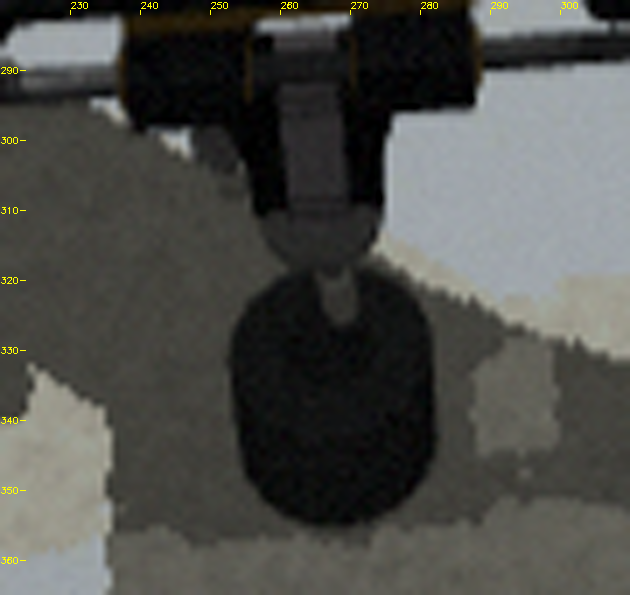

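```bash
python3 -m creep '[[0,-0.2,-2,-0.002,0,0,5],[10,0,0,0,0,0,5],[0,0,0,0,0,0,5],[0,0,0,0,0,0,5]]';python3 -c "
from h import *
fa(3);plan([.4425,-.3152,.2505-.164],-.1)"
```

```text
time: 23.3
position: [0.4417, -0.3147, 0.2999]
tool_rot: [1.283, 1.161, -1.284]
ft_force: [0.3, -0.2, -0.5]
grip_width: 0.18
t 23.45 F [ 0.05 -0.31 -0.9 ] T [-0.095  0.059  0.031] fx,fy from T -0.01 0.02 pos [ 441.87 -314.83  300.3 ] grip 15.8
t 23.45 pos [ 0.4419 -0.3149  0.3004] axes
 [[ 0.     0.995 -0.101]
 [-0.    -0.101 -0.995]
 [-1.     0.     0.   ]]
turn [-0.001  0.    -0.   ] shift(mm, present tool axes) [49.9  0.6  0.3] shift(goal axes) [49.9  0.6  0.3]
F [ 0.03517704 -0.08110088 -0.9684191 ] T [-0.15949379  0.0365798   0.02383222] grip 0.181597864744206
```

```bash
python3 -m creep '[[10,0.5,0.3,0,0,0,5],[10,0,0,0,0,0,5],[10,0,0,0,0,0,5],[0,0,0,0,0,0,5]]';python3 -c "
from h import *
fa(3)"
python3 -m creep '[[10,0,0,0,0,0,5],[6,0,0,0,0,0,5],[2,0,0,0,0,0,5],[0,0,0,0,0,0,5],[0,0,0,0,0,0,5]]';python3 -c "
from h import *
fa(4);plan([.4425,-.3152,.2499-.164],-.1)"
```

```text
time: 23.85
position: [0.4417, -0.3145, 0.2683]
tool_rot: [1.283, 1.163, -1.285]
ft_force: [0.4, 1.3, -0.9]
grip_width: 0.182
t 24.0 F [-0.86  0.11 -0.45] T [-0.072  0.051 -0.007] fx,fy from T -0.04 -0.08 pos [ 442.17 -315.07  269.8 ] grip 15.5
time: 24.5
position: [0.4424, -0.3152, 0.2525]
tool_rot: [1.283, 1.16, -1.283]
ft_force: [0.2, 0.4, -1.0]
grip_width: 0.179
t 24.7 F [ 0.26  0.4  -0.93] T [-0.066  0.051 -0.012] fx,fy from T -0.04 -0.1 pos [ 442.49 -315.24  252.68] grip 15.4
t 24.7 pos [ 0.4425 -0.3152  0.2527] axes
 [[ 0.001  0.995 -0.101]
 [-0.    -0.101 -0.995]
 [-1.     0.001  0.   ]]
turn [-0.001  0.    -0.001] shift(mm, present tool axes) [ 2.8  0.  -0. ] shift(goal axes) [ 2.8  0.  -0. ]
F [-0.39295141 -0.02618042 -0.58550871] T [-0.06487382 -0.0260122   0.02411782] grip 0.17743337706669768
```

```bash
python3 -m creep '[[1.5,0,0,0,0,0,5],[1,0,0,0,0,0,5],[0.4,0,0,0,0,0,5],[0,0,0,0,0,0,5],[0,0,0,0,0,0,5]]';python3 -c "
from h import *
fa(5)"
```

```text
time: 25.2
position: [0.4424, -0.3152, 0.2499]
tool_rot: [1.284, 1.16, -1.283]
ft_force: [-2.2, 1.1, 4.8]
grip_width: 0.183
t 25.45 F [-1.61  1.52  5.39] T [ 0.241  0.465 -0.002] fx,fy from T 1.7 -1.39 pos [ 442.43 -315.18  249.86] grip 15.7
```

```bash
python3 -m creep '[[-0.2,0,0,0,0,0,5],[0,0,0,0,0,0,30],[0,0,0,0,0,0,50],[0,0,0,0,0,0,60],[0,0,0,0,0,0,60]]' 20;python3 -m creep '[[0,0,0,0,0,0,60],[0,0,0,0,0,0,60],[0,0,0,0,0,0,60]]';python3 - <<'E'
from h import *
from bench import get_image
fa(3)
d={n:get_image(n) for n in("wrist","side")}
crop(d["side"],220,270,310,365,7,"pics/side14.png");cv2.imwrite("pics/w14.png",d["wrist"]["img"][:,:,::-1])
E
```

```text
time: 25.95
position: [0.4424, -0.3151, 0.2495]
tool_rot: [1.283, 1.16, -1.283]
ft_force: [0.5, 0.1, 0.6]
grip_width: 0.462
time: 26.25
position: [0.4424, -0.3152, 0.2497]
tool_rot: [1.283, 1.16, -1.283]
ft_force: [-0.1, -0.5, -0.3]
grip_width: 0.668
t 26.4 F [ 0.34  0.18 -0.06] T [-0.079  0.075  0.012] fx,fy from T 0.06 -0.05 pos [ 442.4  -315.14  249.74] grip 59.7
```

View pics/side14.png

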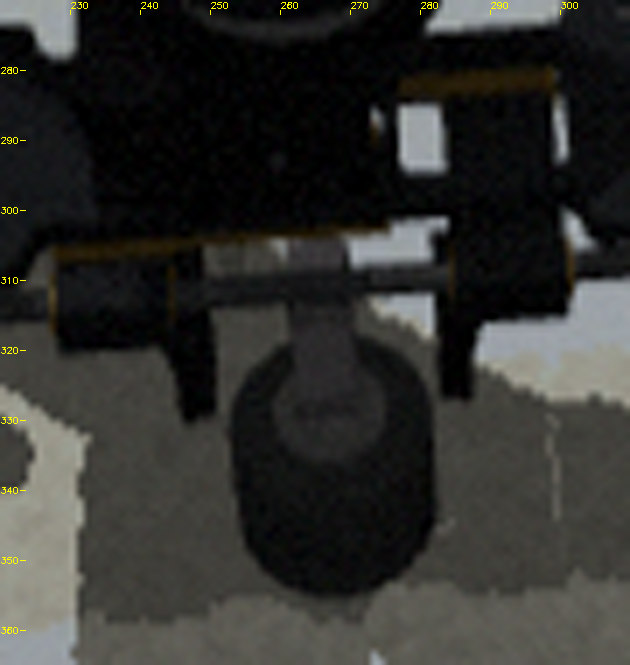

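View pics/w14.png

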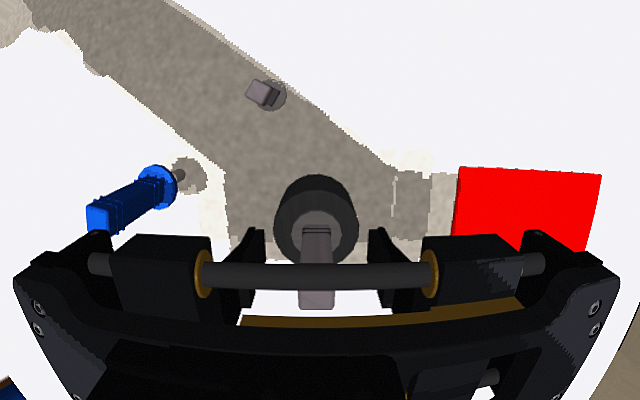

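```bash
python3 -m creep '[[-15,0,0,0,0,0,70],[-40,0,0,0,0,0,70],[-50,0,0,0,0,0,70],[-50,0,0,0,0,0,70],[0,10,-30,-0.13,0,0,70]]';python3 -m creep '[[0,10,-50,0,0,0,70],[0,10,-50,0,0,0,70],[0,10,-50,0,0,0,70],[0,10,-50,0,0,0,70],[0,10,-40,0,0,0,70]]';python3 -m creep '[[0,10,0,0,0,0,70],[0,0,0,0,0,0,70],[0,0,0,0,0,0,70]]';python3 - <<'E'
from h import *
from bench import get_image
s,p,Rt=pose(); print(s["time"],p)
d={n:get_image(n) for n in("wrist","side","scene")}; pickle.dump(d,open("im15.pkl","wb"))
for n in d: cv2.imwrite(f"pics/{n}15.png",d[n]["img"][:,:,::-1])
E
```

```text
time: 27.0
position: [0.4541, -0.2922, 0.4134]
tool_rot: [1.193, 1.205, -1.187]
ft_force: [0.6, -0.6, 0.9]
grip_width: 0.8
time: 27.5
position: [0.4975, -0.0462, 0.4062]
tool_rot: [1.188, 1.223, -1.185]
ft_force: [1.0, 0.2, 0.2]
grip_width: 0.806
time: 27.8
position: [0.5075, -0.0503, 0.4053]
tool_rot: [1.189, 1.221, -1.19]
ft_force: [0.2, -0.9, 0.8]
grip_width: 0.807
27.8 [ 0.50747606 -0.05030263  0.40533207]
```

View pics/wrist15.png

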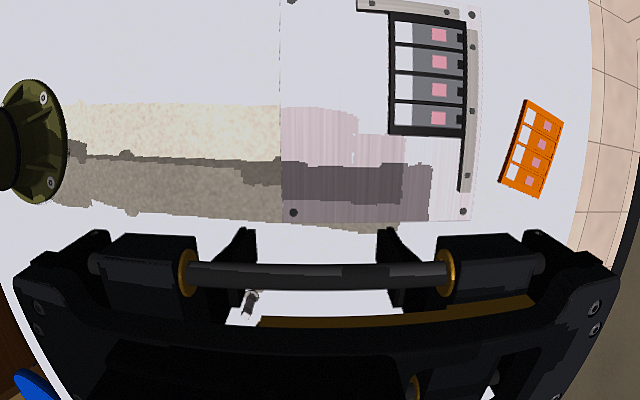

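View pics/side15.png

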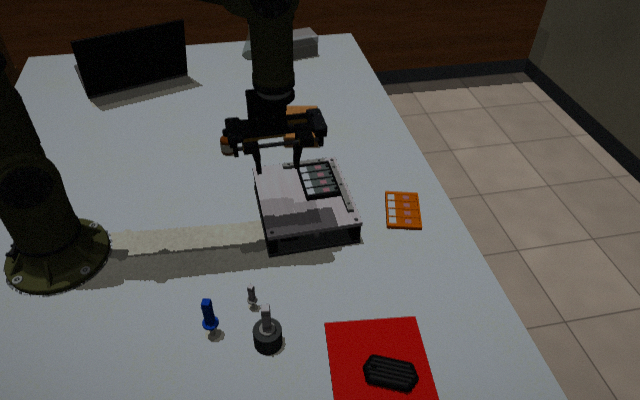

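```bash
python3 -m creep '[[0,40,-50,0,0,0,70],[0,40,-40,0,0,0,70],[0,0,0,0,0,0,70],[0,0,0,0,0,0,70],[0,0,0,0,0,0,70]]';python3 - <<'E'
from h import *
from bench import get_image
s,p,Rt=pose(); print(s["time"],p)
r=get_image("wrist"); pickle.dump(r,open("w16.pkl","wb")); crop(r,240,50,400,220,4,"pics/w16.png"); crop(r,300,60,400,150,7,"pics/w16b.png")
E
```

```text
time: 28.45
position: [0.5717, 0.0259, 0.4048]
tool_rot: [1.189, 1.221, -1.19]
ft_force: [-0.4, -0.1, 0.6]
grip_width: 0.804
28.45 [0.57169805 0.02585179 0.40476438]
```

View pics/w16.png

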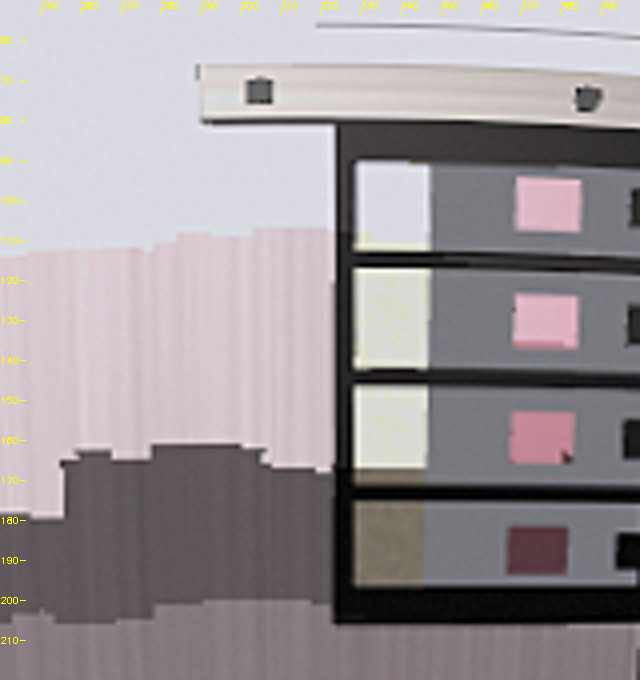

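View pics/w16b.png

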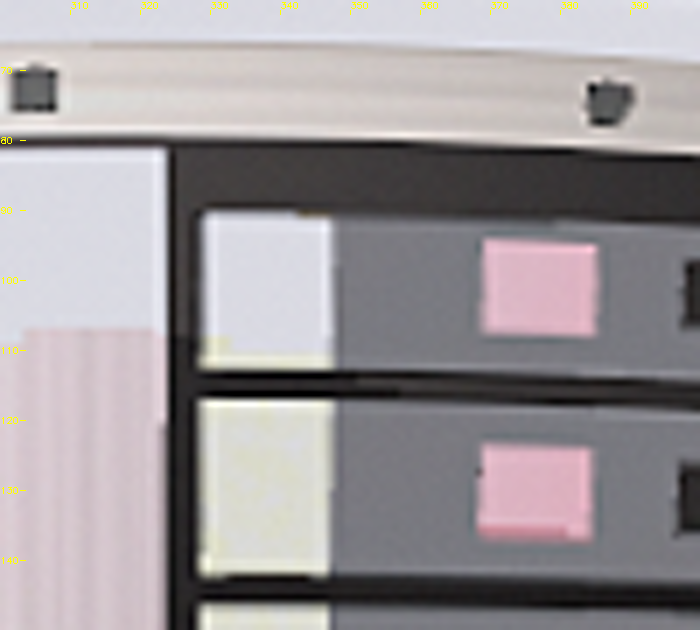

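Run:
```python
from h import *
r=pickle.load(open("w16.pkl","rb")); crop(r,360,60,470,230,4,"pics/w16c.png")
```

```text
(no output)
```

View pics/w16c.png

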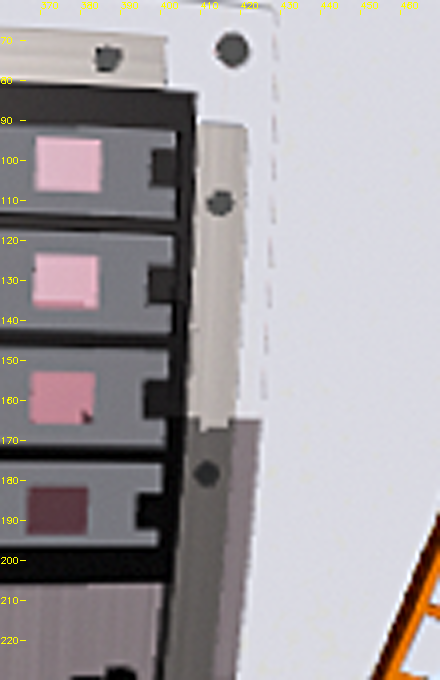

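Run:
```python
from h import *
r=pickle.load(open("w16.pkl","rb")); 
a=r["img"]; 
c=cv2.resize(np.ascontiguousarray(a[78:130,390:430,::-1]),None,fx=11,fy=11,interpolation=cv2.INTER_NEAREST); e=cv2.resize(np.ascontiguousarray(a[165:217,385:425,::-1]),None,fx=11,fy=11,interpolation=cv2.INTER_NEAREST)
e=cv2.convertScaleAbs(e,alpha=2); cv2.imwrite("pics/w16d.png",np.hstack([c[:560,:395],e[:560,:395]]))
g=a.sum(2)//3
for y in(95,105,115,125,150,160,175,190,200,): print(y,g[y,396:416].tolist())
```

```text
95 [124, 126, 128, 126, 127, 126, 128, 160, 18, 37, 45, 40, 44, 160, 198, 180, 183, 187, 185, 181]
105 [124, 80, 39, 37, 41, 43, 43, 36, 30, 39, 46, 36, 25, 205, 184, 180, 184, 188, 183, 181]
115 [38, 37, 36, 35, 35, 35, 36, 38, 32, 43, 41, 26, 144, 195, 183, 179, 184, 190, 183, 182]
125 [120, 105, 112, 114, 118, 119, 110, 61, 21, 43, 37, 49, 121, 192, 176, 181, 184, 184, 180, 178]
150 [123, 122, 122, 121, 125, 137, 29, 19, 25, 23, 36, 98, 165, 179, 177, 183, 181, 177, 176, 174]
160 [15, 25, 29, 29, 28, 29, 25, 26, 25, 20, 66, 166, 183, 176, 177, 181, 178, 176, 172, 172]
175 [35, 32, 31, 33, 17, 7, 7, 7, 6, 24, 111, 100, 94, 102, 80, 57, 67, 86, 94, 91]
190 [4, 4, 7, 10, 11, 8, 7, 8, 31, 110, 100, 92, 93, 94, 96, 92, 93, 92, 91, 88]
200 [10, 10, 6, 10, 11, 4, 2, 34, 103, 97, 90, 90, 93, 94, 93, 92, 89, 93, 87, 92]
```

View pics/w16d.png

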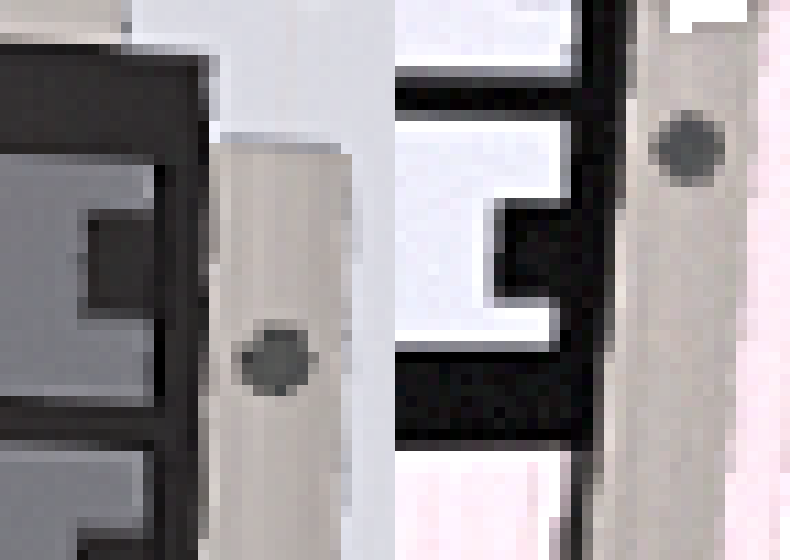

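Run:
```python
from bench import ctrl,monitor
print(monitor.get_state()["ft_force"]); print(ctrl.close_job())
```

```text
[-0.25892058 -0.94893586 -0.77779534]
the job is handed in; nothing more can be done
None
```

View pics/scene15.png

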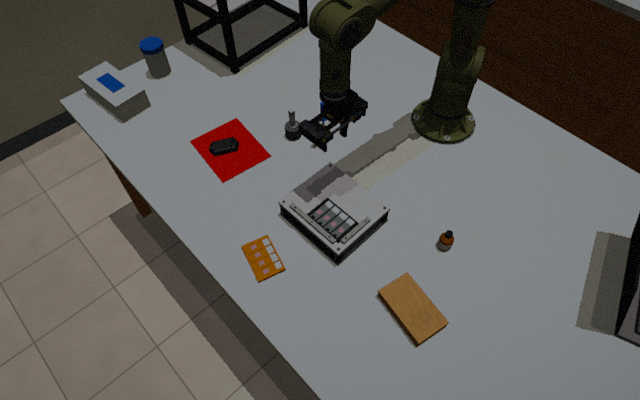

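The carrier is home against both stop bars, the pusher is back in its stand, and I handed the job in at about 28.5 s.

- **Long bar:** I pushed the carrier square onto it first. Averaged readings during the press rose to about 3.3 N from the force sensor, or 4.0 N worked out from the wrist torque.
- **Short bar:** I then slid it along the long bar until it touched. Averaged readings rose to about 3.6 N from the force sensor, or 4.0 N from the torque.
- **Force limit:** Both presses ended somewhat above the 3 N asked, because the force kept creeping up while I held position. No reading came near 6 N, but single readings scatter by about 0.5 N, and I only sampled the force between small steps.
- **Last checks:** The final wrist picture shows no gap at the short bar, or at either end of the long bar. Earlier pictures, after release, show the pusher upright with its collar seated on the stand. In the last overview, the bottle, box and mouse look where they started, by eye only.
- **Disagreement:** The scene and side cameras were off by about 2 mm, so I worked from the wrist camera and the measured contact.

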